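# Weigh a can in the hook scale's pail

## Robot

A 6-joint arm with a two-finger parallel gripper is mounted at the origin on the work surface. World frame = base frame: x ahead of the robot, y to its left, z up, the work surface at z = 0. Lengths are in mm, angles in rad, forces in N, time in s.
With the tool pointing down it reaches from about 250 to 800 mm from the base axis. Payload 3.9 kg.
Tool frame: the origin (TCP) lies where the fingers leave the gripper's body, on its centre line; the fingertips stand env.tips_ahead ahead of it and the grasp point (between the pads) lies 54 mm ahead of it (env.tips_ahead is the distance from the TCP to the fingertips, in mm); z points along the fingers, y is the direction in which the jaws open and shut (so a half turn about z gives the same grasp; the last joint's range is limited). The gripper opens to 85 mm and grips with 20 to 120 N. Pads are 22 mm wide; open, the fingers measure 114 mm over their backs; the gripper's body (76 mm by 85 mm) begins 54 mm behind the grasp point. The pads swing forward as they close: fully open they stand 13 mm farther back than shut.
Start: joints at [1.154, 0.26, -0.138, 1.173, 0, 1.571], TCP at [212.534, 480.047, 303.904] pointing down, gripper open.
Joint ranges: [-2.78, 2.78], [-0.83, 1.72], [-1.28, 1.37], [-1.9, 2.12], [-1.57, 1.48], [-3.14, 3.14]. Speed limits (rad/s): [2.57, 2.57, 3.14, 3.14, 3.14, 3.14].

## Interface

Orientations are given as a rotation vector (axis times angle).
In Python, from plant import env gives the robot as it stands.
- The arm moves only by the tool carry_out, never from a script. Its argument "steps" is a list that holds one entry, the list of rows, each a list of 5 numbers: the gripper command: -1 is shut, 1 is fully open, values between are in proportion, then the shift along the world's x, y, z in mm, then the turn about the world's z in degrees. In form: [[[jaw, dx, dy, dz, turn], ...]]. A call has 1 to 8 rows; each row is the pose to reach, as a shift and turn from the pose measured when the call began; what a row does not reach only later rows make up. A row lasts 1/12 s, in which the tool goes at most 41.7 mm and 7.16 degrees, less where a joint would pass 70% of its speed; a pose out of reach is approached as far as the arm can. A call with a gripper value outside its range is refused whole. The fingers move at their own pace and stop on an object; the grip force is fixed at half the most. Time passes only in rows, so rows that repeat a pose let the fingers close. It gives the time, the measured TCP pose, the force and the opening at its end, in the units of the state.
- env.get_state(): the state, without advancing time (a new reading comes with each control period).
- env.snapshot(name): name is "scene" or "top"; returns (picture, depth): 420x560x3 uint8, red, green, blue; 420x560 float32, mm along the optical axis (not along the pixel's ray), 0 where there is no reading.
- env.camera_params(name): a dict with "K" (3x3 intrinsics, pixels), "position" and "orientation" of the camera in the world. Camera axes: x right, y down, z forward; pixel columns grow to the right and rows downward; lengths in mm; the calibration is good to about 2 mm. A picture is of the moment at which its call begins. camera_params takes no time and is no camera call.
- env.finish_job(): hands the job in, once; it reports no verdict.
The state is a dict: "time": time; "joint_positions": joint angles; "qd": joint speeds; "tau": joint torques, N m; "position": TCP position; "ee_rot": TCP orientation; "wrist_force": force on the tool from outside, world axes, zero at the start; "torque": the same for the moment, N m; "width": opening from 0.0 (shut) to 1.0 (fully open).
Only numpy, scipy, OpenCV 4.12 (cv2) and the standard library are available. Lean on these libraries where they do the work, as an engineer would, in place of code of your own. Each camera call takes 0.05 s, during which the arm holds its last target.

## Task

Get the hook scale ready and weigh the tall can: first push the scale's transport lock away from you, all the way to its end stop. Then stand the tall can (not the short tin) in the steel pail, swing the pail's folded bail up to upright while the pail stays standing on the bench, and hang the pail by its bail on the scale's hook, so that it hangs free, swaying gently at most, with the can upright inside. Keep the pail from tipping over and leave the other goods where they are.

Things in the scene. Friction and masses are not known exactly. Their poses are not given: they have to be found in the camera images.
- scale: Grey hook scale, fixed to the bench. Origin on the bench under its upright steel column (22 mm thick, 255 mm high). Console box 130 (x) x 240 (y) x 70 mm high, from x -45 to +85 mm, y -120 to +120 mm. A hook arm (10 mm round bar) runs from the column in the scale's -x direction (roughly towards the robot), dips to the seat 135 mm out and ends in an upturned tip 166 mm out, whose top is 254 mm above the bench.
- hook_seat (a point): Top of the hook's bar at its lowest place (the seat), 224 mm above the bench, 135 mm from the column. Axes as the scale's: +x along the arm to the column, y across, z up. The upturned tip stands 31 mm further out (-x) and rises 30 mm above this point; the arm rises gently towards the column. To get on, the bail's bar must pass over the tip from the -x side, the hook arm going through between bail bar and pail.
- lock (a joint): Transport lock slide on the console's top: 0 m nearest the robot (locked), 0.060 m at its far end stop (released). It grows as the grip moves in the scale's +x direction. Starts at 0 to 0.012. Friction about 2 N; it stays where it is left.
- lock_top (a point): Centre of the top face of the lock's black grip, a block 22 mm (x, direction of sliding) x 62 mm (y) x 35 mm high standing on the console (its top is 106 mm above the bench). It sits 80 mm to the scale's +y side of the column; at joint 0 its centre is 18 mm on the -x side of the column's axis, at the end stop 42 mm on the +x side. Axes as the scale's.
- pail: Round steel pail, loose, 0.3 kg. Origin at the centre of its underside, z up. 80 mm high, 136 mm across the rim, 110 mm across the foot, wall 4 mm, floor 5 mm thick. The bail is hinged at two ears on the pail's y axis, 72 mm above the underside; it starts folded to the pail's -x side, which faces towards the robot and somewhat to its right.
- pail_mid (a point): The pail's axis half-way up, 40 mm above its underside; axes as the pail's.
- bail (a joint): Angle of the bail: 0 level on the pail's -x side, 1.571 rad upright, 3.14 level on the +x side. Starts at 0.12 to 0.45. The hinge is slightly stiff (0.04 N m), so the bail stays where it is left.
- bail_mid (a point): Middle of the bail's straight crossbar: 9 mm round bar, straight over 116 mm along the pail's y axis, 115 mm from the hinge line. Upright, it is 187 mm above the pail's underside. Air below it when folded (it overhangs the rim). Side arms of 6 mm rod at y +-76 mm.
- can_mid (a point): Centre of the tall can: plain steel with a paper band, 52 mm across, 95 mm high, standing, about 0.25 kg (0.18 to 0.35).
- tin_mid (a point): Centre of the short tin, same make, 52 mm across but only 50 mm high. Not to be moved. Tin and can may stand in either place.
- oil_a: Oil bottle, 72 mm across, 230 mm high, origin under its centre; bystander to the left of the can and tin.
- oil_b: Second oil bottle like the first; bystander.
- jar: Jar 68 mm across, 75 mm high, origin under its centre; bystander near the robot.
- cup: White mug 76 mm across, 85 mm high, origin under its centre; bystander on the right.
- brush: Hand brush lying flat beyond the pail; bystander.
- can: The same tall can; this point is the centre of its underside.
Not all that is in view belongs to the job. What is meant by the pail is not green, and is the larger of those in its own colour. What is shaped like the can but turquoise is not meant.

How it is judged:
By the outcome, as a careful person would: the job done as asked, in the order asked, and still so for the second after the job is handed in, with the robot touching nothing.
It also fails if it takes over 72 s, if anything falls off the work surface, if the arm or the gripper's body presses on something with over 40 N, if the wrist force passes 120 N, or if a joint passes its speed limit or range.

## Working session

There is one attempt and no reset: what is moved stays moved. The work goes in short steps, Python scripts to look and compute and a tool call to move; the robot and the scene stay as the last step left them, time stands still between calls to the robot, and variables do not carry over. Pictures are saved under pics/ and viewed, and the job is handed in when it is done.

Besides the shell and the picture viewer there is one more tool, called as name(argument=value, ...) on one line, values as JSON. carry_out: Moves the arm, as the interface text tells. Its arguments: {"type":"object","properties":{"steps":{"type":"array"}},"required":["steps"]}

```bash
ls; mkdir -p pics; python3 - <<'E'
from plant import env
import cv2,numpy as np
print(env.tips_ahead); print(env.get_state())
for n in("scene","top"):
    p=env.camera_params(n);print(n,p)
    im,d=env.snapshot(n);cv2.imwrite(f"pics/{n}0.png",im[:,:,::-1]);np.save(f"pics/{n}0.npy",d);np.save(f"pics/{n}0im.npy",im)
E
```

```text
pics
72.6
{'time': 0.0, 'joint_positions': array([ 1.15398413e+00,  2.60662401e-01, -1.39361440e-01,  1.17270567e+00,
       -1.77381075e-05,  1.57080198e+00]), 'qd': array([-0.0001189 ,  0.00010102, -0.00058513,  0.00096921,  0.00155385,
        0.00126299]), 'tau': array([-1.34679962e-03, -4.05677712e+01,  2.53922600e+01,  1.86633167e-02,
       -8.72310557e-05, -4.52745425e-06]), 'position': array([212.33096835, 479.55739113, 303.0789918 ]), 'ee_rot': array([-6.49927091e-01, -3.07323712e+00,  2.97633019e-03]), 'wrist_force': array([-0.20328317, -0.57832108, -0.08705013]), 'torque': array([-0.00716171,  0.03131989, -0.01955549]), 'width': 0.9984370211002217}
scene {'K': array([[497.90954019,   0.        , 278.71056358],
       [  0.        , 497.90954019, 208.21384003],
       [  0.        ,   0.        ,   1.        ]]), 'position': array([ 988.60263487,  828.76436397, 1151.99257685]), 'orientation': array([-0.75450246, -2.6632485 ,  1.05044883])}
top {'K': array([[397.19013887,   0.        , 279.27199936],
       [  0.        , 397.19013887, 203.55602954],
       [  0.        ,   0.        ,   1.        ]]), 'position': array([ 347.5629484 ,   33.0914991 , 1227.61453816]), 'orientation': array([-2.1347327 ,  2.11837786, -0.176716  ])}
```

View pics/scene0.png

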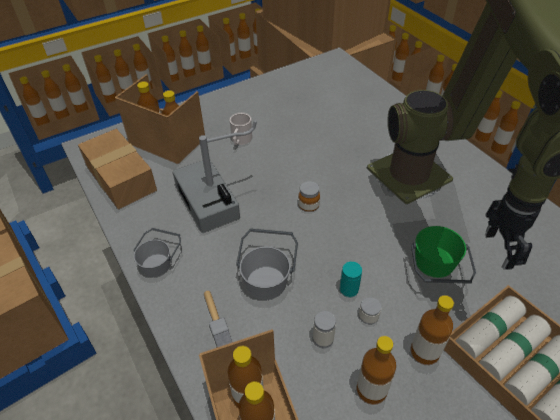

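View pics/top0.png

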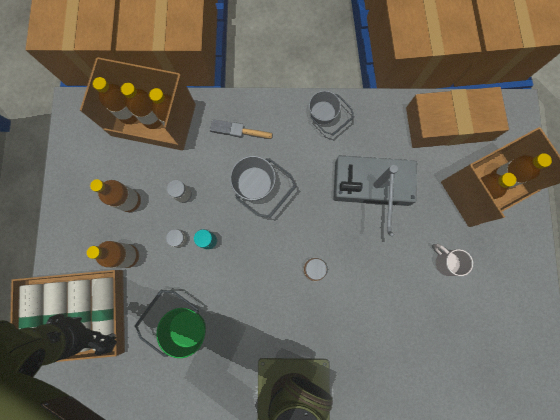

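The scene picture shows the large steel pail at (265,270), the tall can at (324,330), the tin at (370,310), and the scale column at (207,160) with its black lock at (225,193). The top view has the pail at (255,180), the can at (179,190), the tin at (177,238) and the lock at (350,185). Next I'll measure them.

```bash
cat > h.py <<'E'
import cv2,numpy as np
from scipy.spatial.transform import Rotation as R
from plant import env
def cloud(n,d):
    p=env.camera_params(n);K=p["K"];v,u=np.mgrid[:420,:560]
    c=np.stack([(u-K[0,2])/K[0,0]*d,(v-K[1,2])/K[1,1]*d,d],-1)
    w=c@R.from_rotvec(p["orientation"]).as_matrix().T+p["position"]
    w[d<=0]=np.nan
    return w
def proj(n,P):
    p=env.camera_params(n);c=(np.asarray(P,float)-p["position"])@R.from_rotvec(p["orientation"]).as_matrix()
    q=c@p["K"].T;return q[...,:2]/q[...,2:]
def ray(n,u,v,z):
    p=env.camera_params(n);r=R.from_rotvec(p["orientation"]).as_matrix()@np.linalg.inv(p["K"])@[u,v,1]
    return p["position"]+r*(z-p["position"][2])/r[2]
def shot(tag):
    o={}
    for n in("scene","top"):
        im,d=env.snapshot(n);cv2.imwrite(f"pics/{n}{tag}.png",im[:,:,::-1]);np.save(f"pics/{n}{tag}.npy",d);np.save(f"pics/{n}{tag}im.npy",im)
def load(n,tag): return np.load(f"pics/{n}{tag}im.npy"),np.load(f"pics/{n}{tag}.npy")
def circ(P):
    A=np.c_[2*P[:,:2],np.ones(len(P))];s=np.linalg.lstsq(A,(P[:,:2]**2).sum(1),rcond=None)[0]
    return s[0],s[1],np.sqrt(s[2]+s[0]**2+s[1]**2)
E
python3 - <<'E'
from h import *
np.set_printoptions(precision=1,suppress=True)
W={n:cloud(n,load(n,0)[1]) for n in("scene","top")}
def box(n,u0,u1,v0,v1,z0,z1):
    w=W[n][v0:v1,u0:u1].reshape(-1,3);w=w[np.isfinite(w[:,2])];return w[(w[:,2]>z0)&(w[:,2]<z1)]
for nm,n,b in(("bench","top",(200,230,250,300,-50,50)),("can","top",(165,193,178,204,85,110)),("tin","top",(163,190,228,249,40,60)),("can","scene",(310,340,308,350,85,110)),("tin","scene",(355,385,295,325,40,60)),
  ("pailrim","top",(225,282,150,210,74,88)),("pailrim","scene",(232,295,240,300,74,88)),("column","top",(375,410,150,190,245,275)),("column","scene",(195,220,125,190,245,275)),("locktop","top",(335,370,165,200,98,112)),("locktop","scene",(210,240,175,210,98,112)),("jar","top",(300,330,255,282,60,90)),("hook","top",(380,400,180,240,200,270))):
    P=box(n,*b)
    if len(P)>3: print(nm,n,len(P),"med",np.median(P,0),"min",P.min(0),"max",P.max(0),"mid",(P.min(0)+P.max(0))/2,"circ",np.array(circ(P)))
E
python3 - <<'E'
import cv2
a=cv2.imread('pics/top0.png');cv2.imwrite('pics/t0z.png',cv2.resize(a[130:260,150:420],None,fx=2.96,fy=2.96,interpolation=2))
a=cv2.imread('pics/scene0.png');cv2.imwrite('pics/s0z.png',cv2.resize(a[110:350,130:400],None,fx=2.5,fy=2.5,interpolation=2))
E
```

```text
bench top 1497 med [343.8 239.9  -0. ] min [269.5 193.1  -8.5] max [417.4 287.1   6.7] mid [343.5 240.1  -0.9] circ [343.4 239.8  50.7]
can top 253 med [590.4 346.6  95.1] min [565.1 321.5  86. ] max [615.2 373.  100.4] mid [590.2 347.2  93.2] circ [590.2 346.8  18.7]
tin top 255 med [451.4 353.9  49.7] min [425.  327.6  40.1] max [475.6 380.7  56.4] mid [450.3 354.2  48.2] circ [450.4 353.8  18.9]
can scene 353 med [593.9 353.4  93. ] min [567.4 325.5  86.1] max [618.8 378.9  99. ] mid [593.1 352.2  92.5] circ [593.5 353.   18.9]
tin scene 315 med [454.9 361.4  48.2] min [426.7 333.7  40.2] max [479.4 385.7  55.2] mid [453.  359.7  47.7] circ [453.8 360.4  19.1]
pailrim top 314 med [631.5 126.2  79.2] min [532.2  38.5  74. ] max [694.8 190.8  87.9] mid [613.5 114.6  80.9] circ [621.4 117.7  70.8]
pailrim scene 319 med [639.2 109.2  77.3] min [517.7  19.7  74. ] max [697.4 196.7  86.3] mid [607.6 108.2  80.2] circ [628.3 121.3  69.9]
column top 64 med [ 610.1 -243.9  254.6] min [ 600.7 -255.   245.5] max [ 619.7 -234.9  257.8] mid [ 610.2 -245.   251.7] circ [ 610.1 -244.3    7.9]
column scene 42 med [ 614.5 -237.8  250.9] min [ 601.7 -253.2  245.8] max [ 624.3 -229.9  254.4] mid [ 613.  -241.6  250.1] circ [ 613.2 -240.6    9.1]
locktop top 160 med [ 600.3 -164.1  104.9] min [ 588.7 -196.2   98.3] max [ 613.5 -134.3  111.3] mid [ 601.1 -165.3  104.8] circ [ 601.4 -164.    18.8]
locktop scene 116 med [ 605.  -157.3  102.7] min [ 592.9 -235.9   98. ] max [ 615.3 -126.   111. ] mid [ 604.1 -181.   104.5] circ [ 622.  -175.6   34.2]
jar top 345 med [361.  -63.1  74.7] min [332.8 -92.1  60.1] max [389.4 -34.4  81.4] mid [361.1 -63.2  70.8] circ [361.5 -62.7  21.1]
hook top 233 med [ 513.6 -238.3  233.5] min [ 442.6 -247.5  218.7] max [ 584.9 -230.   255.7] mid [ 513.7 -238.8  237.2] circ [ 513.9 -227.1   43.2]
```

View pics/t0z.png

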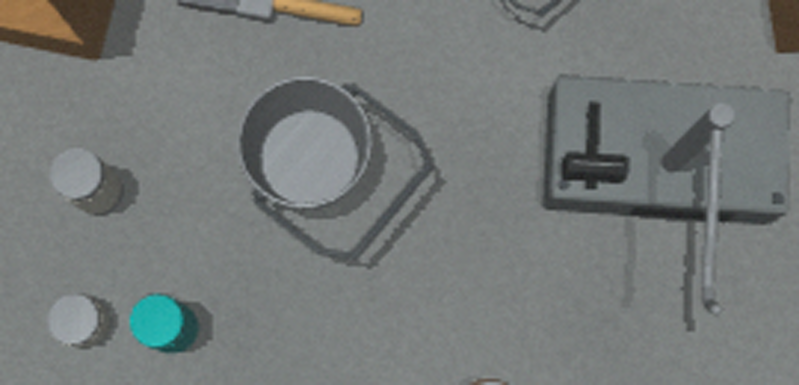

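View pics/s0z.png

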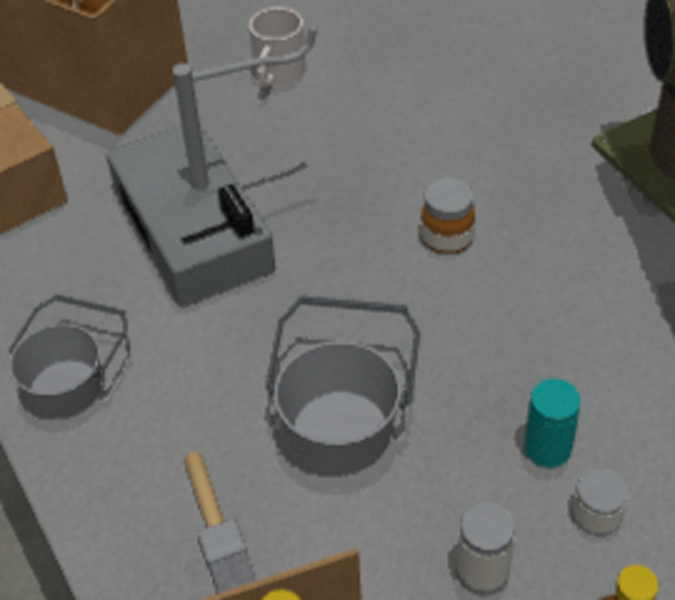

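```bash
python3 - <<'E'
from h import *
np.set_printoptions(precision=1,suppress=True)
for n,b,sh in(("top",(215,310,140,230),0),("scene",(225,310,220,305),0)):
    W=cloud(n,load(n,0)[1])
    w=W[b[2]:b[3],b[0]:b[1]].reshape(-1,3);w=w[np.isfinite(w[:,2])]
    rim=w[(w[:,2]>74)&(w[:,2]<86)]
    c=np.array([621.4,117.7]) if n=="top" else np.array([627,120.])
    for it in range(6):
        r=np.hypot(*(rim[:,:2]-c).T);k=rim[(r>58)&(r<74)]
        x,y,rr=circ(k);c=np.array([x,y])
    print(n,"rim",c,rr,len(k))
    r=np.hypot(*(w[:,:2]-c).T)
    B=w[(r>76)&(w[:,2]>62)&(r<150)]
    # crossbar: farthest points from axis
    d=-(B[:,:2].mean(0)-c);
    # principal: iterate axis dir
    far=B[B[:,2]>B[:,2].max()-14]
    print("n",len(B),"zmax",B[:,2].max(),"far med",np.median(far,0),len(far))
    ln=cv2.fitLine(far.astype(np.float32),cv2.DIST_HUBER,0,0.01,0.01).ravel();print("line",ln,far.min(0),far.max(0))
    dxy=ln[:2]/np.hypot(*ln[:2]);nrm=np.array([dxy[1],-dxy[0]]);dist=(ln[3:5]-c)@nrm
    if dist<0:nrm=-nrm;dist=-dist
    print("bail dir yaw",np.degrees(np.arctan2(nrm[1],nrm[0])),"dist",dist, "along",np.percentile((far[:,:2]-c)@dxy,[1,99]), "h", np.median(far[:,2]))
    # hook arm
    bb=(375,405,160,245) if n=="top" else (190,260,120,190)
    w=W[bb[2]:bb[3],bb[0]:bb[1]].reshape(-1,3);h=w[np.isfinite(w[:,2])&(w[:,2]>205)]
    h=h[h[:,0]<590]
    ln=cv2.fitLine(h[:,:2].astype(np.float32),cv2.DIST_HUBER,0,0.01,0.01).ravel();print("hook",ln,len(h),h.min(0),h.max(0))
    for x in range(440,600,15):
        q=h[(h[:,0]>=x)&(h[:,0]<x+15)]
        if len(q):print(x,np.median(q,0),q[:,2].max())
E
```

```text
top rim [627.7 123.8] 65.60196447977444 241
n 272 zmax 96.3070417945321 far med [555.7  37.4  89. ] 204
line [  0.8  -0.6  -0.  557.4  37.9  89.8] [507.6  -5.   82.4] [659.  134.9  96.3]
bail dir yaw -128.59424 dist 110.96546370626733 along [-78.1  78.1] h 88.95195935996162
hook [   1.    -0.1  515.1 -238.1] 241 [ 442.6 -247.5  218.7] [ 589.6 -230.   255.7]
440 [ 447.9 -232.4  250.2] 255.67650875845072
455 [ 462.7 -234.7  226. ] 229.98795978071473
470 [ 477.2 -235.7  223.2] 226.7670488619309
485 [ 492.  -236.6  226.1] 231.29529554004102
500 [ 507.  -237.3  230.1] 234.79763697568137
515 [ 521.3 -239.4  232.1] 236.302088458242
530 [ 537.  -239.6  235.8] 239.90529255069077
545 [ 552.5 -239.7  236.9] 242.7748753719668
560 [ 566.5 -241.9  238.9] 244.18112934136127
575 [ 582.7 -242.5  240.6] 244.42004111771553
scene rim [630.5 128.9] 65.44457843135663 254
n 298 zmax 95.05802357013863 far med [560.6  40.7  86.4] 191
line [  0.8  -0.6  -0.  559.4  42.8  87. ] [509.9   0.2  81.1] [671.1 145.6  95.1]
bail dir yaw -127.87885 dist 111.53157389215866 along [-78.8  75.2] h 86.44122465958549
hook [   1.    -0.1  512.5 -232.8] 182 [ 444.9 -245.1  213.6] [ 589.7 -221.8  252. ]
440 [ 450.8 -227.   243.3] 251.95454102026838
455 [ 460.4 -228.4  223.6] 240.76390360860717
470 [ 478.1 -229.9  219.9] 225.4606128817269
485 [ 492.6 -231.3  219.1] 226.62707349940058
500 [ 506.5 -232.8  225.6] 228.7914694707414
515 [ 521.9 -233.8  230. ] 235.28004586211932
530 [ 538.2 -235.6  231.3] 236.98218169098539
545 [ 553.4 -234.9  233.6] 238.02322501878382
560 [ 567.5 -236.8  235.1] 238.6562138677392
575 [ 584.8 -237.9  236.4] 241.97934062280626
```

carry_out(steps=[[[-1,343,-630,40,-70],[-1,343,-630,40,-70],[-1,343,-630,40,-70],[-1,343,-630,40,-70],[-1,343,-630,40,-70],[-1,343,-630,40,-70],[-1,343,-630,40,-70],[-1,343,-630,40,-70]]])

```text
time: 0.77
position: [371.7, 185.7, 322.0]
ee_rot: [-2.05, -2.379, 0.002]
wrist_force: [1.0, 1.3, 1.0]
width: -0.003
```

carry_out(steps=[[[-1,183,-336,22,-13],[-1,183,-336,22,-13],[-1,183,-336,22,-13],[-1,183,-336,22,-13],[-1,183,-336,22,-13],[-1,183,-336,22,-13],[-1,183,-336,22,-13],[-1,183,-336,22,-13]]])

```text
time: 1.43
position: [530.4, -107.1, 340.8]
ee_rot: [-2.306, -2.13, 0.002]
wrist_force: [1.2, -0.4, 0.3]
width: 0.002
```

```bash
cat >> h.py <<'E'
def st():
    s=env.get_state();r=s["ee_rot"];M=R.from_rotvec(r).as_matrix()
    print("t",round(s["time"],2),"p",s["position"].round(1),"yawy",np.degrees(np.arctan2(M[1,1],M[0,1])).round(1),"zax",M[:,2].round(3),"F",s["wrist_force"].round(1),"w",round(s["width"],3),"q",s["joint_positions"].round(2))
E
python3 -c "
from h import *
st();shot(1)"
```

```text
t 1.43 p [ 530.4 -107.1  340.8] yawy -4.5 zax [-0.002  0.001 -1.   ] F [ 1.2 -0.4  0.3] w 0.002 q [-0.2   0.28 -0.02  1.28  0.    1.45]
```

View pics/scene1.png

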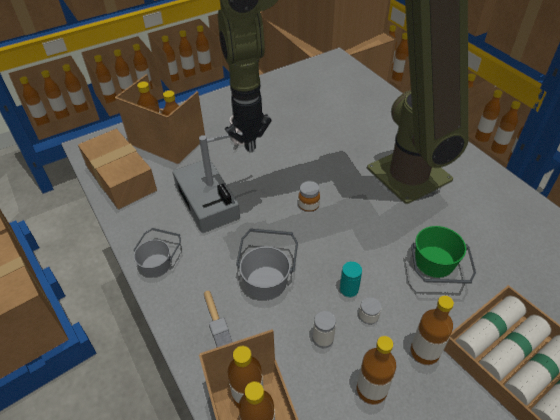

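View pics/top1.png

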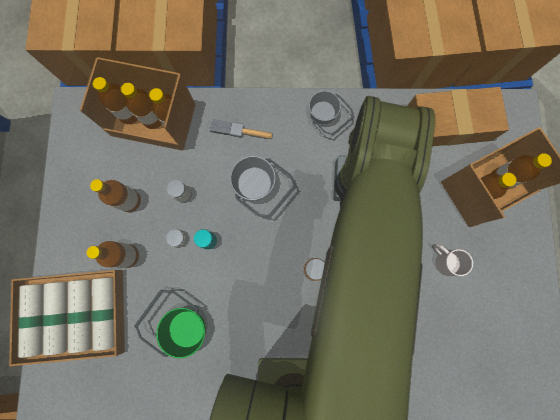

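```bash
python3 - <<'E'
from h import *
print(proj("scene",[[530.4,-107.1,268.2],[530.4,-107.1,340.8]]))
im,d=load("scene",1)
cv2.imwrite("pics/z1.png",cv2.resize(im[90:220,180:290,::-1],None,fx=5,fy=4.5,interpolation=cv2.INTER_NEAREST))
E
```

```text
[[249.9843302  149.16253255]
 [248.32179688 127.88434585]]
```

View pics/z1.png

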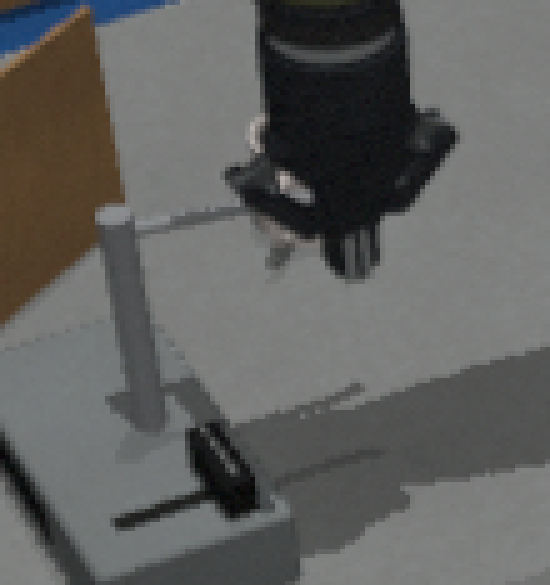

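carry_out(steps=[[[-1,28,-43,0,0],[-1,28,-43,0,0],[-1,28,-43,-60,0],[-1,28,-43,-120,0],[-1,28,-43,-160,0],[-1,28,-43,-186,0],[-1,28,-43,-186,0],[-1,28,-43,-186,0]]])

```text
time: 2.2
position: [556.2, -151.1, 148.4]
ee_rot: [-2.306, -2.119, 0.012]
wrist_force: [-0.4, -0.6, 0.3]
width: 0.0
```

```bash
python3 -c "
from h import *
st();shot(2)
im,d=load('scene',2)
cv2.imwrite('pics/z2.png',cv2.resize(im[110:240,180:290,::-1],None,fx=5,fy=4.5,interpolation=cv2.INTER_NEAREST))"
```

```text
t 2.2 p [ 556.2 -151.1  148.4] yawy -4.8 zax [-0.012  0.002 -1.   ] F [-0.4 -0.6  0.3] w 0.0 q [-0.26  0.46 -0.26  0.86 -0.    1.39]
```

View pics/z2.png

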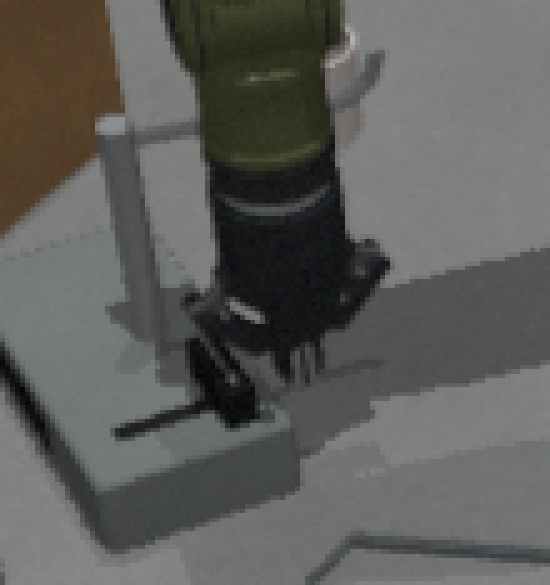

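The fingertips are just in front of the black grip, at about z 78. Next, the push along the scale's +x.

carry_out(steps=[[[-1,0,0,6,0],[-1,12,-1,6,0],[-1,22,-2,6,0],[-1,32,-2.5,6,0],[-1,42,-3,6,0],[-1,52,-4,6,0],[-1,60,-4.5,6,0],[-1,64,-5,6,0]]])

```text
time: 2.97
position: [625.9, -157.4, 162.5]
ee_rot: [2.311, 2.124, -0.001]
wrist_force: [-1.7, 0.2, 1.2]
width: 0.002
```

```bash
python3 -c "
from h import *
st();shot(3)
im,d=load('scene',3)
cv2.imwrite('pics/z3.png',cv2.resize(im[110:240,180:290,::-1],None,fx=5,fy=4.5,interpolation=cv2.INTER_NEAREST))"
```

```text
t 2.97 p [ 625.9 -157.4  162.5] yawy -4.8 zax [ 0.001 -0.002 -1.   ] F [-1.7  0.2  1.2] w 0.002 q [-0.25  0.55 -0.07  0.96 -0.    1.41]
```

View pics/z3.png

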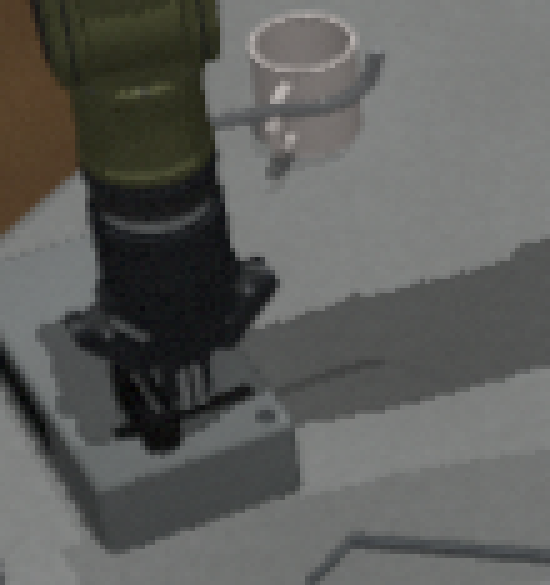

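carry_out(steps=[[[-1,2,0,-5,0],[-1,4,0,-5,0],[-1,6,0,-5,0],[-1,7,0,-5,0],[-1,8,0,-5,0]]])

```text
time: 3.48
position: [633.3, -157.8, 156.2]
ee_rot: [2.312, 2.124, -0.003]
wrist_force: [-2.5, -0.9, -0.5]
width: -0.003
```

carry_out(steps=[[[-1,2,0,0,0],[-1,4,0,0,0],[-1,5,0,0,0],[-1,6,0,0,0],[-1,6,0,0,0]]])

```text
time: 3.9
position: [634.6, -157.8, 156.0]
ee_rot: [-2.311, -2.121, 0.014]
wrist_force: [-13.6, -1.0, 9.0]
width: -0.001
```

carry_out(steps=[[[-1,6,0,0,0],[-1,7,0,0,0],[-1,7,0,0,0]]])

```text
time: 4.15
position: [635.5, -157.7, 155.9]
ee_rot: [-2.305, -2.114, 0.029]
wrist_force: [-17.6, -0.6, 12.0]
width: -0.003
```

carry_out(steps=[[[-1,-25,0,10,0],[-1,-25,0,60,0],[-1,-25,0,120,0],[-1,-25,15,170,0],[0,-30,100,180,0],[1,-35,200,180,14],[1,-40,300,180,28],[1,-45,400,180,42]]])

```text
time: 4.82
position: [603.1, 13.1, 323.9]
ee_rot: [-1.868, -2.517, 0.028]
wrist_force: [-0.1, 0.6, -0.6]
width: 0.564
```

```bash
python3 -c "
from h import *
st();shot(4)
im,d=load('top',4);w=cloud('top',d)[165:200,335:372].reshape(-1,3);k=w[(w[:,2]>98)&(w[:,2]<112)];print(np.median(k,0),(k.max(0)+k.min(0))/2,len(k))"
```

```text
t 4.82 p [603.1  13.1 323.9] yawy 16.8 zax [-0.016 -0.01  -1.   ] F [-0.1  0.6 -0.6] w 0.564 q [ 0.03  0.4   0.12  1.31 -0.01  1.3 ]
[ 654.30948845 -167.88618774  104.99347841] [ 653.51296468 -167.75647435  104.46590345] 114
```

View pics/scene4.png

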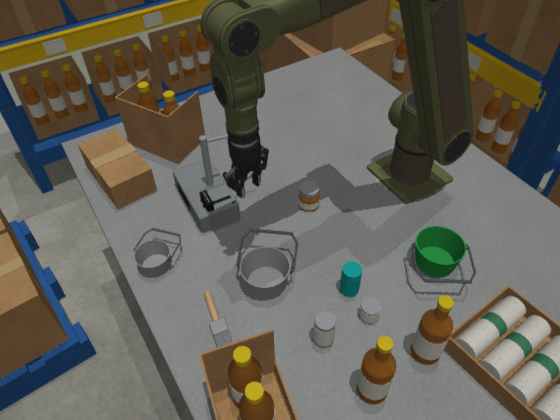

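```bash
python3 -c "
from h import *
a,b=[load('top',i)[0][140:220,325:425,::-1] for i in (0,4)]
cv2.imwrite('pics/z4.png',cv2.resize(np.hstack([a,b]),None,fx=4,fy=4,interpolation=cv2.INTER_NEAREST))"
```

```text
(no output)
```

View pics/z4.png

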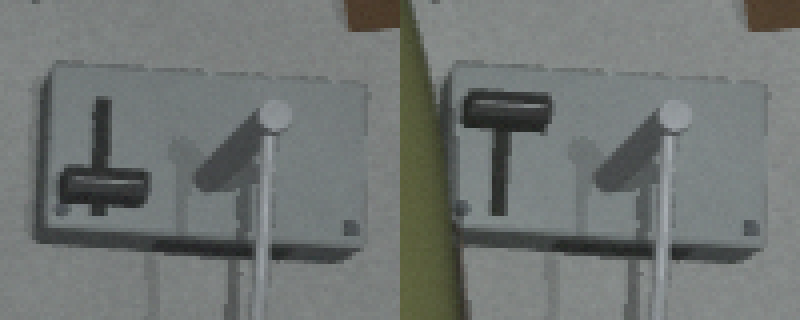

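carry_out(steps=[[[1,-12,335,-10,35],[1,-12,335,-10,35],[1,-12,335,-10,35],[1,-12,335,-10,35],[1,-12,335,-10,35],[1,-12,335,-10,35],[1,-12,335,-10,35],[1,-12,335,-10,35]]])

```text
time: 5.58
position: [591.2, 346.5, 313.7]
ee_rot: [-1.021, -2.967, 0.027]
wrist_force: [0.7, -0.6, -0.4]
width: 0.996
```

carry_out(steps=[[[1,0,0,0,0]]])

```text
time: 5.67
position: [590.7, 353.9, 312.2]
ee_rot: [-1.012, -2.969, 0.02]
wrist_force: [0.8, 0.0, 1.0]
width: 1.0
```

```bash
python3 -c "
from h import *
shot(5);st()
im,d=load('scene',5)
cv2.imwrite('pics/z5.png',cv2.resize(im[220:380,240:400,::-1],None,fx=3.7,fy=3.7,interpolation=cv2.INTER_NEAREST))"
```

```text
t 5.77 p [591.2 348.5 312.7] yawy 52.2 zax [-0.009 -0.015 -1.   ] F [ 0.4 -0.5 -0.4] w 1.001 q [ 0.54  0.56  0.36  1.39 -0.01  1.2 ]
```

View pics/z5.png

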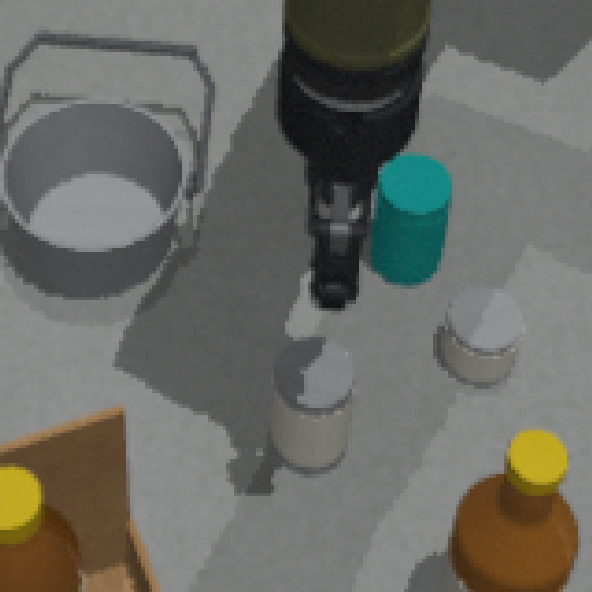

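carry_out(steps=[[[1,-0.5,0,-40,0],[1,-0.5,0,-80,0],[1,-0.5,0,-115,0],[1,-0.5,0,-145,0],[1,-0.5,0,-165,0],[1,-0.5,0,-174,0],[1,-0.5,0,-176,0],[1,-0.5,0,-176,0]]])

```text
time: 6.43
position: [591.4, 347.5, 137.1]
ee_rot: [-1.02, -2.968, 0.027]
wrist_force: [-0.4, -0.9, 0.3]
width: 1.002
```

carry_out(steps=[[[-1,0,0,0,0],[-1,0,0,0,0],[-1,0,0,0,0],[-1,0,0,0,0],[-1,0,0,0,0],[-1,0,0,0,0]]])

```text
time: 6.93
position: [592.7, 348.3, 139.5]
ee_rot: [1.021, 2.971, -0.022]
wrist_force: [0.2, 0.5, 6.3]
width: 0.592
```

carry_out(steps=[[[-1,0,0,30,0],[-1,0,0,70,0],[-1,0,0,110,0],[-1,8,-40,125,0],[-1,16,-80,125,0],[-1,22,-120,125,0],[-1,28,-160,125,0],[-1,32,-195,125,0]]])

```text
time: 7.6
position: [624.6, 150.9, 264.6]
ee_rot: [1.021, 2.97, -0.023]
wrist_force: [0.8, -0.4, -1.2]
width: 0.593
```

carry_out(steps=[[[-1,4,-29,0,0],[-1,4,-29,0,0],[-1,4,-29,0,0]]])

```text
time: 7.85
position: [628.4, 120.1, 264.4]
ee_rot: [-1.026, -2.969, 0.023]
wrist_force: [-0.1, 0.7, -1.8]
width: 0.595
```

```bash
python3 -c "
from h import *
shot(6);st()
im,d=load('scene',6)
cv2.imwrite('pics/z6.png',cv2.resize(im[180:340,190:350,::-1],None,fx=3.7,fy=3.7,interpolation=cv2.INTER_NEAREST))"
```

```text
t 7.95 p [628.4 122.4 264.4] yawy 52.1 zax [-0.005 -0.013 -1.   ] F [ 0.4  0.3 -2.3] w 0.591 q [ 0.2   0.48  0.1   1.2  -0.01  0.86]
```

View pics/z6.png

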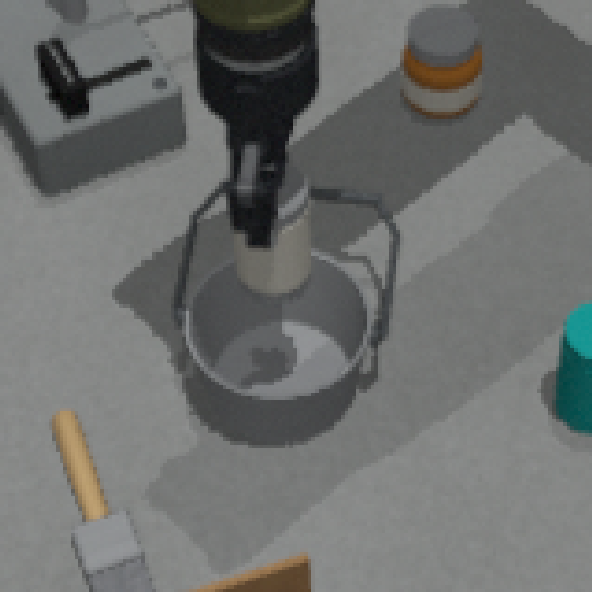

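carry_out(steps=[[[-1,0,3,0,0],[-1,0,3,-35,0],[-1,0,3,-65,0],[-1,0,3,-90,0],[-1,0,3,-105,0],[-1,0,3,-112,0],[-1,0,3,-115,0],[-1,0,3,-117,0]]])

```text
time: 8.62
position: [628.6, 126.6, 147.6]
ee_rot: [1.019, 2.972, -0.022]
wrist_force: [0.7, -0.2, -0.4]
width: 0.592
```

carry_out(steps=[[[-1,0,0,0,0],[-1,0,0,-1,0]]])

```text
time: 8.78
position: [629.7, 127.3, 148.2]
ee_rot: [1.017, 2.969, -0.019]
wrist_force: [0.5, -0.7, -2.3]
width: 0.592
```

carry_out(steps=[[[-1,-1,-1,-2,0],[-1,-1,-1,-3,0],[-1,-1,-1,-3,0]]])

```text
time: 9.03
position: [628.9, 126.2, 145.7]
ee_rot: [1.017, 2.969, -0.018]
wrist_force: [-1.5, -1.1, -1.9]
width: 0.588
```

carry_out(steps=[[[-1,0,0,-1,0],[-1,0,0,-2,0],[-1,0,0,-2,0]]])

```text
time: 9.28
position: [629.2, 126.1, 144.6]
ee_rot: [1.017, 2.967, -0.018]
wrist_force: [-1.5, -1.3, 2.9]
width: 0.591
```

carry_out(steps=[[[0.6,0,0,0,0],[0.6,0,0,0,0],[0.6,0,0,0,0],[0.6,0,0,25,0],[0.6,0,0,60,0],[0.6,0,0,95,0],[0.6,0,0,120,0],[0.6,0,0,120,0]]])

```text
time: 9.95
position: [632.1, 126.7, 271.3]
ee_rot: [1.014, 2.958, -0.009]
wrist_force: [0.6, 0.2, 0.4]
width: 0.798
```

carry_out(steps=[[[0,-40,120,20,0],[0,-40,120,20,0],[0,-40,120,20,0],[0,-40,120,20,0]]])

```text
time: 10.28
position: [590.6, 252.6, 292.4]
ee_rot: [1.005, 2.962, -0.002]
wrist_force: [0.4, 0.5, 0.7]
width: 0.501
```

```bash
python3 - <<'E'
from h import *
np.set_printoptions(precision=1,suppress=True)
shot(7);st()
im,d=load('scene',7)
cv2.imwrite('pics/z7.png',cv2.resize(im[180:340,190:350,::-1],None,fx=3.7,fy=3.7,interpolation=cv2.INTER_NEAREST))
im,d=load('top',7)
cv2.imwrite('pics/z7t.png',cv2.resize(im[130:240,200:330,::-1],None,fx=5,fy=5,interpolation=cv2.INTER_NEAREST))
E
```

```text
t 10.38 p [591.5 248.6 291.1] yawy 52.4 zax [ 0. -0. -1.] F [ 0.2 -0.5 -0.3] w 0.501 q [ 0.4  0.5  0.1  1.2 -0.   1.1]
```

View pics/z7.png

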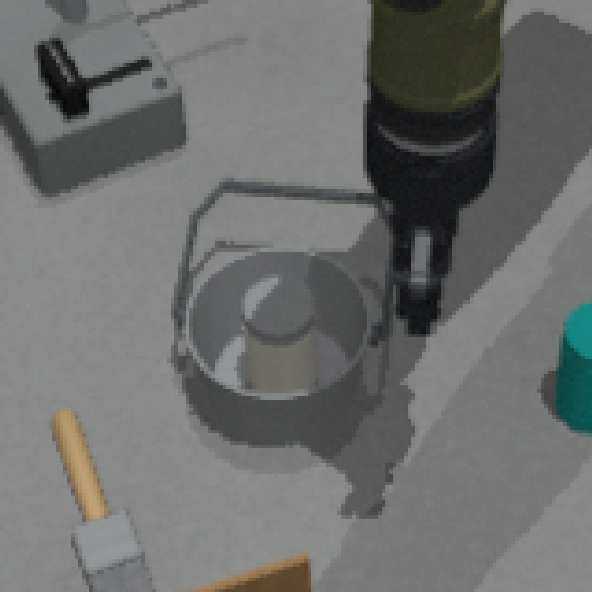

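View pics/z7t.png

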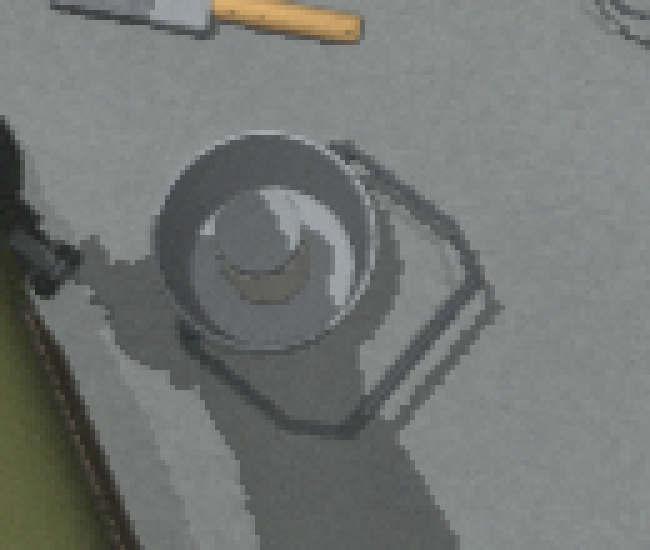

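```bash
cat > bail.py <<'E'
from h import *
import sys
np.set_printoptions(precision=1,suppress=True)
tag=sys.argv[1]
for n,b in(("top",(215,310,140,230)),("scene",(225,310,220,305))):
    W=cloud(n,load(n,tag)[1])
    w=W[b[2]:b[3],b[0]:b[1]].reshape(-1,3);w=w[np.isfinite(w[:,2])]
    rim=w[(w[:,2]>74)&(w[:,2]<86)]
    c=np.array([627.5,124.]) if n=="top" else np.array([630,129.])
    for it in range(8):
        r=np.hypot(*(rim[:,:2]-c).T);k=rim[(r>58)&(r<74)];x,y,rr=circ(k);c=np.array([x,y])
    dirv=np.array([np.cos(np.radians(-128.3)),np.sin(np.radians(-128.3))])
    for it in range(4):
        t=np.array([-dirv[1],dirv[0]]);q=w[:,:2]-c
        m=(q@dirv>100)&(q@dirv<130)&(abs(q@t)<55)&(w[:,2]>70);B=w[m]
        ln=cv2.fitLine(B.astype(np.float32),cv2.DIST_HUBER,0,0.01,0.01).ravel();tt=ln[:2]/np.hypot(*ln[:2]);nn=np.array([tt[1],-tt[0]])
        if nn@dirv<0:nn=-nn
        dirv=nn
    mid=c+dirv*((ln[3:5]-c)@dirv)
    print(n,"pail",c,rr,"dir",np.degrees(np.arctan2(dirv[1],dirv[0])),"dist",(ln[3:5]-c)@dirv,"mid",mid,"z",np.median(B[:,2]),np.percentile(B[:,2],[10,90]),len(B))
E
python3 bail.py 7; python3 bail.py 0
```

```text
top pail [627.6 123.7] 65.62007285405683 dir -128.62997 dist 113.84858770323163 mid [556.5  34.8] z 90.15258975346467 [87.6 93. ] 114
scene pail [630.6 129. ] 65.58233125387707 dir -128.45267 dist 113.00225634149743 mid [560.3  40.5] z 87.49303960526493 [83.8 90.5] 126
top pail [627.7 123.8] 65.60196447977444 dir -128.43646 dist 113.89809557704399 mid [556.9  34.6] z 90.16512601263003 [86.9 93.7] 115
scene pail [630.5 128.9] 65.44457843135663 dir -128.57135 dist 113.15498808837619 mid [559.9  40.4] z 87.13234864016067 [83.1 90.5] 126
```

carry_out(steps=[[[-0.15,-54,-196,-40,-1],[-0.15,-54,-196,-40,-1],[-0.15,-54,-196,-40,-1],[-0.15,-54,-196,-40,-1],[-0.15,-54,-196,-40,-1],[-0.15,-54,-196,-40,-1],[-0.15,-54,-196,-40,-1],[-0.15,-54,-196,-40,-1]]])

```text
time: 11.05
position: [537.7, 51.5, 250.8]
ee_rot: [1.038, 2.95, -0.009]
wrist_force: [0.8, 0.2, 0.3]
width: 0.427
```

```bash
python3 - <<'E'
from h import *
shot(8);st()
im,d=load('scene',8)
cv2.imwrite('pics/z8.png',cv2.resize(im[160:320,190:350,::-1],None,fx=3.7,fy=3.7,interpolation=cv2.INTER_NEAREST))
E
```

```text
t 11.15 p [538.3  53.  251.2] yawy 51.4 zax [ 0.013 -0.01  -1.   ] F [0.3 0.1 0.5] w 0.429 q [ 0.1   0.31 -0.21  1.04 -0.01  0.78]
```

View pics/z8.png

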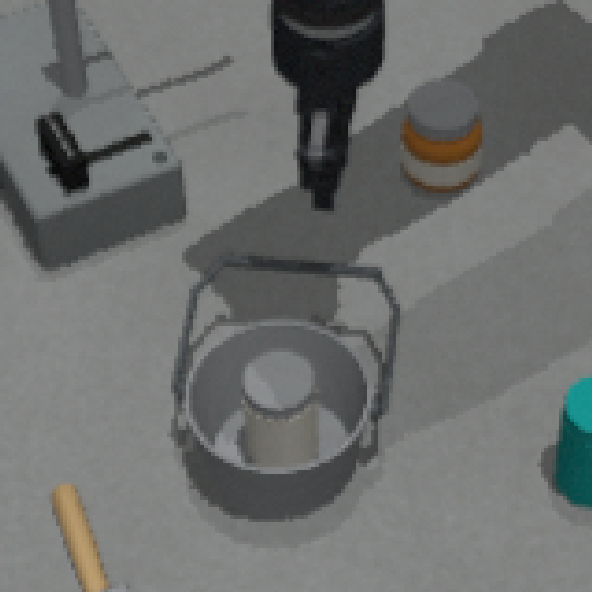

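carry_out(steps=[[[-0.15,-1,0,-30,0],[-0.15,-1,0,-60,0],[-0.15,-1,0,-85,0],[-0.15,-1,0,-98,0],[-0.15,-1,0,-104,0],[-0.15,-1,0,-105,0],[-0.15,-1,0,-105,0]]])

```text
time: 11.73
position: [538.0, 53.7, 146.5]
ee_rot: [1.032, 2.95, -0.008]
wrist_force: [-0.2, 0.7, 0.3]
width: 0.422
```

```bash
python3 - <<'E'
from h import *
shot(9);st()
im,d=load('scene',9)
cv2.imwrite('pics/z9.png',cv2.resize(im[210:300,225:315,::-1],None,fx=6.5,fy=6.5,interpolation=cv2.INTER_CUBIC))
E
```

```text
t 11.83 p [538.5  53.5 147.4] yawy 51.4 zax [ 0.015 -0.01  -1.   ] F [-0.1 -0.7  0.7] w 0.425 q [ 0.1   0.39 -0.38  0.78 -0.01  0.78]
```

View pics/z9.png

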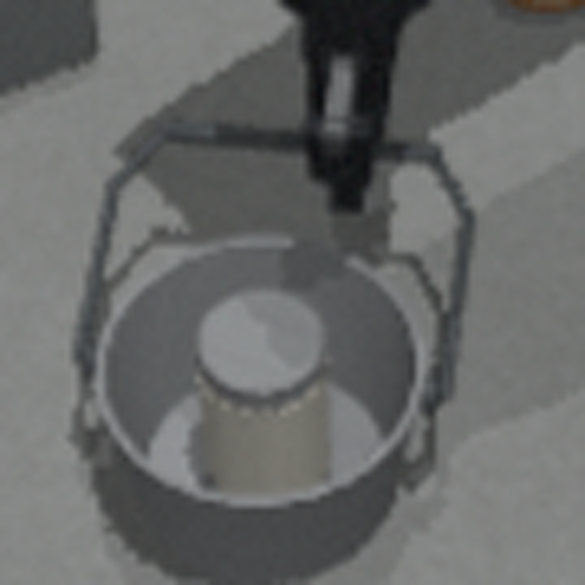

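carry_out(steps=[[[-1,-1,-1,0,0],[-1,-1,-1,0,0],[-1,-1,-1,0,0],[-1,-1,-1,0,0],[-1,-1,-1,0,0],[-1,-1,-1,0,0]]])

```text
time: 12.33
position: [538.0, 52.3, 147.8]
ee_rot: [1.032, 2.947, -0.006]
wrist_force: [0.4, -1.2, 0.4]
width: 0.074
```

```bash
python3 - <<'E'
from h import *
shot(10);st()
im,d=load('scene',10)
cv2.imwrite('pics/z10.png',cv2.resize(im[210:300,225:315,::-1],None,fx=6.5,fy=6.5,interpolation=cv2.INTER_CUBIC))
E
python3 bail.py 10
```

```text
t 12.43 p [537.9  52.3 147.7] yawy 51.4 zax [ 0.017 -0.01  -1.   ] F [ 1.2 -1.1  0.5] w 0.075 q [ 0.1   0.39 -0.38  0.78 -0.01  0.78]
top pail [627.4 124.6] 65.56390078013197 dir -124.923935 dist 115.10437040376998 mid [561.5  30.2] z 557.8953285284955 [546.9 574.9] 535
scene pail [631.2 130. ] 65.5408797993446 dir -130.82466 dist 112.13912744811333 mid [557.9  45.1] z 86.37139361028585 [ 81.3 130.9] 137
```

View pics/z10.png

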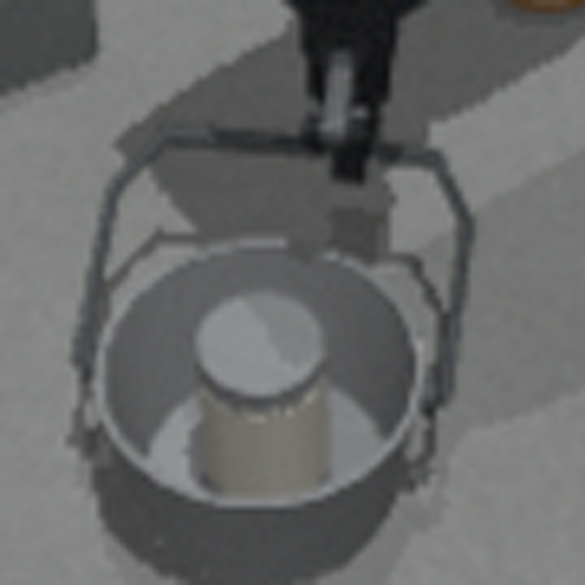

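carry_out(steps=[[[-1,0.6,0.8,5.7,0],[-1,1.4,1.7,11.3,0],[-1,2.3,2.9,16.8,0],[-1,3.4,4.3,22.3,0],[-1,4.7,5.9,27.7,0],[-1,6.1,7.8,32.9,0],[-1,8.1,10.2,39.1,0],[-1,9.9,12.5,44,0]]])

```text
time: 13.1
position: [548.0, 65.0, 192.4]
ee_rot: [1.032, 2.947, -0.006]
wrist_force: [-0.6, -0.7, -2.5]
width: 0.073
```

```bash
python3 - <<'E'
from h import *
shot(11);st()
im,d=load('scene',11)
cv2.imwrite('pics/z11.png',cv2.resize(im[200:310,220:320,::-1],None,fx=5.5,fy=5.5,interpolation=cv2.INTER_CUBIC))
E
python3 bail.py 11
```

```text
t 13.2 p [548.7  65.4 192.7] yawy 51.4 zax [ 0.018 -0.009 -1.   ] F [-1.1 -1.  -1.8] w 0.071 q [ 0.12  0.37 -0.29  0.9  -0.01  0.8 ]
top pail [629.  125.6] 66.97636115121118 dir -124.93733 dist 115.46789733343644 mid [562.8  30.9] z 610.533387432408 [602.6 619.2] 523
scene pail [632.5 131.9] 65.70632787922011 dir -127.71412 dist 103.04744668135777 mid [569.4  50.4] z 128.78648210298775 [125.  132.8] 47
```

View pics/z11.png

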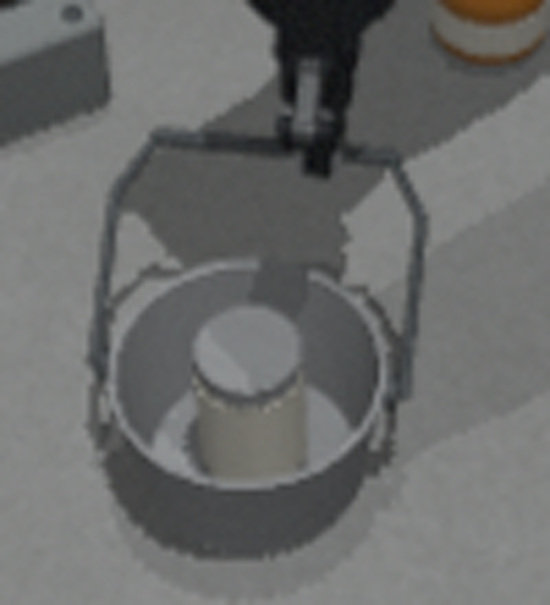

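carry_out(steps=[[[-1,2.7,3.4,5.8,0],[-1,5.7,7.2,12.2,0],[-1,9,11.4,18.2,0],[-1,12.6,15.9,23.9,0],[-1,16.4,20.7,29,0],[-1,20.4,25.8,33.8,0],[-1,24.6,31.1,38,0],[-1,29,36.7,42,0]]])

```text
time: 13.87
position: [578.2, 102.8, 234.9]
ee_rot: [1.03, 2.946, -0.004]
wrist_force: [0.3, 0.1, -6.1]
width: 0.071
```

```bash
python3 - <<'E'
from h import *
shot(12);st()
im,d=load('scene',12)
cv2.imwrite('pics/z12.png',cv2.resize(im[200:310,220:320,::-1],None,fx=5.5,fy=5.5,interpolation=cv2.INTER_CUBIC))
E
python3 bail.py 12 | tail -1
```

```text
t 13.97 p [579.  103.6 235. ] yawy 51.5 zax [ 0.02  -0.008 -1.   ] F [-0.4  0.5 -5.6] w 0.076 q [ 0.18  0.39 -0.13  1.03 -0.01  0.85]Traceback (most recent call last):
  File "bail.py", line 16, in <module>
    ln=cv2.fitLine(B.astype(np.float32),cv2.DIST_HUBER,0,0.01,0.01).ravel();tt=ln[:2]/np.hypot(*ln[:2]);nn=np.array([tt[1],-tt[0]])
       ~~~~~~~~~~~^^^^^^^^^^^^^^^^^^^^^^^^^^^^^^^^^^^^^^^^^^^^^^^^^
cv2.error: OpenCV(4.12.0) /io/opencv/modules/imgproc/src/linefit.cpp:102: error: (-215:Assertion failed) count > 0 in function 'fitLine3D_wods'
```

View pics/z12.png

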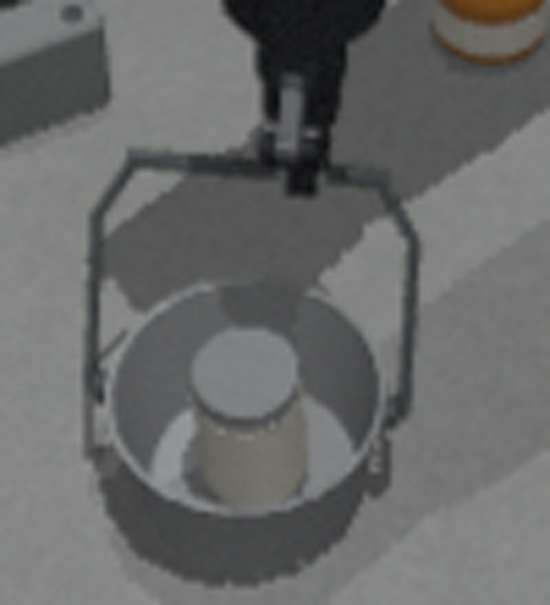

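```bash
cat > rim.py <<'E'
from h import *
import sys
np.set_printoptions(precision=2,suppress=True)
for tag in sys.argv[1:]:
    n="scene";b=(215,310,230,320)
    W=cloud(n,load(n,tag)[1]);w=W[b[2]:b[3],b[0]:b[1]].reshape(-1,3);w=w[np.isfinite(w[:,2])]
    c=np.array([634,133.])
    for it in range(10):
        m=(w[:,2]>70)&(w[:,2]<92);r=np.hypot(*(w[m][:,:2]-c).T);k=w[m][(r>60)&(r<72)];x,y,rr=circ(k);c=np.array([x,y])
    s=np.linalg.lstsq(np.c_[k[:,:2]-c,np.ones(len(k))],k[:,2],rcond=None)[0]
    print(tag,c,rr,"z75",np.percentile(k[:,2],[50,80,95]),"slope",s,len(k))
E
python3 rim.py 0 7 10 11 12
```

```text
0 [630.53 129.09] 65.22763294400661 z75 [76.04 78.88 81.04] slope [ 0.    0.   75.93] 356
7 [630.6  129.24] 65.27273223489274 z75 [76.08 78.86 80.44] slope [ 0.    0.01 75.96] 353
10 [631.3  129.93] 65.26963154425883 z75 [76.37 78.89 80.67] slope [ 0.01  0.   76.24] 355
11 [632.56 132.08] 65.21332107522082 z75 [76.66 79.37 81.03] slope [ 0.   -0.   76.47] 370
12 [640.07 143.79] 65.0725632327759 z75 [78.22 81.49 84.48] slope [-0.02 -0.01 77.82] 438
```

Fz is about the pail's weight and the rim is up 2 mm. The grip is dragging the pail instead of letting the bar roll. I'll lower a little, loosen the jaws, and push the bar with loosely straddling fingers.

carry_out(steps=[[[-1,0,0,-1.5,0],[-1,0,0,-3,0],[-1,0,0,-4,0],[-1,0,0,-4,0]]])

```text
time: 14.3
position: [578.4, 103.4, 230.6]
ee_rot: [1.029, 2.947, -0.002]
wrist_force: [-1.2, -0.8, -3.6]
width: 0.075
```

```bash
python3 - <<'E'
from h import *
shot(13);st()
E
python3 rim.py 12 13
```

```text
t 14.4 p [578.7 103.4 230.8] yawy 51.5 zax [ 0.019 -0.008 -1.   ] F [-1.8 -0.6 -3.6] w 0.072 q [ 0.18  0.39 -0.14  1.02 -0.01  0.85]
12 [640.07 143.79] 65.0725632327759 z75 [78.22 81.49 84.48] slope [-0.02 -0.01 77.82] 438
13 [642.19 145.97] 65.2496208439559 z75 [76.58 79.35 81.6 ] slope [-0.    0.01 76.45] 385
```

carry_out(steps=[[[-1,0,0,-1,0],[-1,0,0,-1.5,0],[-0.9,0,0,-1.5,0],[-0.8,0,0,-1.5,0],[-0.6,0,0,-1.5,0],[-0.6,0,0,-1.5,0]]])

```text
time: 14.9
position: [580.0, 103.8, 230.0]
ee_rot: [1.028, 2.944, 0.002]
wrist_force: [-0.6, 0.2, -0.2]
width: 0.2
```

```bash
python3 - <<'E'
from h import *
shot(14);st()
im,d=load('scene',14)
cv2.imwrite('pics/z14.png',cv2.resize(im[190:310,220:320,::-1],None,fx=5,fy=5,interpolation=cv2.INTER_CUBIC))
E
python3 rim.py 14
```

```text
t 15.0 p [579.7 103.7 229.8] yawy 51.5 zax [ 0.022 -0.007 -1.   ] F [ 0.2 -0.6  0.6] w 0.2 q [ 0.18  0.39 -0.14  1.02 -0.01  0.85]
14 [643.06 146.42] 65.19547906105039 z75 [76.36 79.07 80.88] slope [ 0.    0.01 76.19] 373
```

View pics/z14.png

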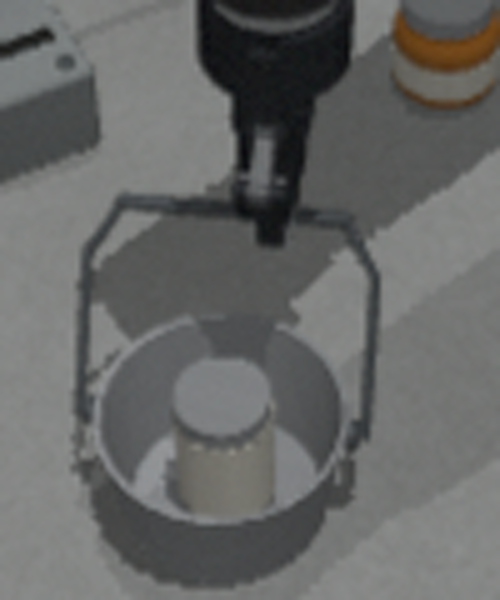

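carry_out(steps=[[[-0.6,0,0,-6,0],[-0.6,4,5,-2,0],[-0.6,9,11,2,0],[-0.6,14,17.5,6.5,0],[-0.6,19,24,10,0],[-0.6,25,31.5,13,0],[-0.6,30,38,15,0],[-0.6,35,44,16,0]]])

```text
time: 15.67
position: [615.8, 148.9, 246.5]
ee_rot: [1.027, 2.944, 0.002]
wrist_force: [-0.4, -0.1, 0.3]
width: 0.199
```

```bash
python3 - <<'E'
from h import *
shot(15);st()
im,d=load('scene',15)
cv2.imwrite('pics/z15.png',cv2.resize(im[190:310,220:320,::-1],None,fx=5,fy=5,interpolation=cv2.INTER_CUBIC))
E
python3 rim.py 15
```

```text
t 15.77 p [616.  149.1 246. ] yawy 51.6 zax [ 0.023 -0.006 -1.   ] F [-0.5  1.2 -0.4] w 0.198 q [ 0.24  0.46  0.01  1.1  -0.01  0.91]
15 [643.09 146.33] 65.35652793702606 z75 [76.52 78.92 81.29] slope [ 0.01  0.   76.22] 368
```

View pics/z15.png

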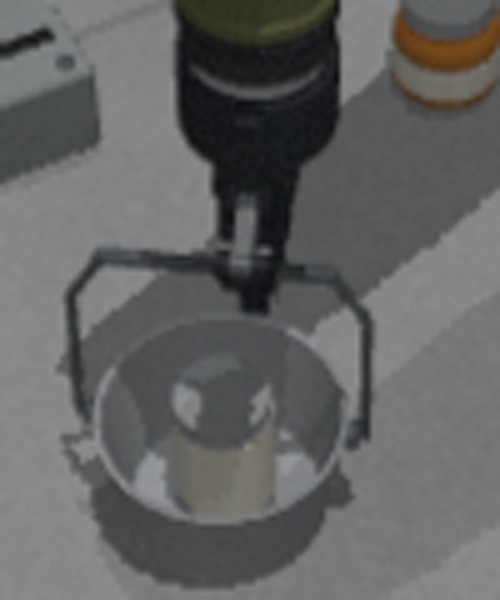

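```bash
cat > bar.py <<'E'
from h import *
import sys
np.set_printoptions(precision=1,suppress=True)
tag=sys.argv[1];cx,cy=float(sys.argv[2]),float(sys.argv[3])
im,d=load("scene",tag);w=cloud("scene",d)
q=w[...,:2]-[cx,cy];r=np.hypot(q[...,0],q[...,1])
m=(w[...,2]>172)&(w[...,2]<195)&(r<95)&(im.max(-1)>45)
B=w[m];ln=cv2.fitLine(B.astype(np.float32),cv2.DIST_HUBER,0,.01,.01).ravel()
t=ln[:2]/np.hypot(*ln[:2]);n=np.array([t[1],-t[0]])
if n[0]<0:n=-n
s=(B[:,:2]-[cx,cy])@t
print(len(B),"bar normal yaw",np.degrees(np.arctan2(n[1],n[0])),"offset along n",(ln[3:5]-[cx,cy])@n,"z",np.median(B[:,2]),"slope",ln[2],"span",np.percentile(s,[2,98]),"t",t)
E
python3 bar.py 15 643.1 146.4
```

```text
161 bar normal yaw 50.742294 offset along n -12.433900807527989 z 186.08249632979926 slope 0.014206593 span [-65.2  64.8] t [ 0.8 -0.6]
```

carry_out(steps=[[[-0.6,2.5,3,0,0],[-0.6,5,6,0,0],[-0.6,7,9,0,0],[-0.6,7.7,9.7,0,0],[-0.6,7.7,9.7,0,0]]])

```text
time: 16.18
position: [623.7, 159.0, 245.8]
ee_rot: [1.026, 2.944, 0.003]
wrist_force: [-0.6, 0.4, -0.0]
width: 0.199
```

```bash
python3 - <<'E'
from h import *
shot(16);st()
im,d=load('scene',16)
cv2.imwrite('pics/z16.png',cv2.resize(im[190:310,220:320,::-1],None,fx=5,fy=5,interpolation=cv2.INTER_CUBIC))
E
python3 rim.py 16;python3 bar.py 16 643.1 146.4
```

```text
t 16.28 p [623.6 158.7 245.9] yawy 51.6 zax [ 0.023 -0.006 -1.   ] F [ 0.3  0.3 -0.5] w 0.199 q [ 0.25  0.48  0.04  1.12 -0.01  0.92]
16 [643.04 146.4 ] 65.36488386449908 z75 [76.33 78.67 81.  ] slope [ 0.01  0.01 76.09] 350
158 bar normal yaw 50.48758 offset along n 0.69228246763012 z 187.21654338814642 slope 0.012160149 span [-64.5  63.1] t [ 0.8 -0.6]
```

View pics/z16.png

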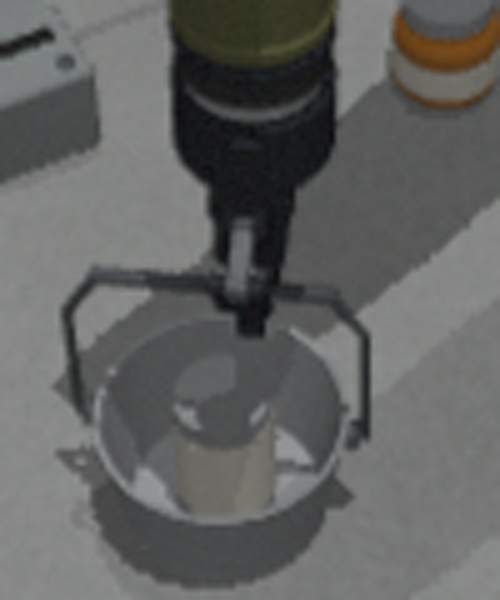

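carry_out(steps=[[[-0.6,-3,-0.3,0,0],[-0.6,-5.6,-0.6,0,0],[-0.6,-5.6,-0.6,0,0],[-1,-5.6,-0.6,0,0],[-1,-5.6,-0.6,0,0],[-1,-5.6,-0.6,0,0],[-1,-5.6,-0.6,0,0],[-1,-5.6,-0.6,0,0]]])

```text
time: 16.95
position: [617.9, 158.3, 246.2]
ee_rot: [1.026, 2.944, 0.003]
wrist_force: [-2.1, 1.1, 2.9]
width: 0.076
```

```bash
python3 - <<'E'
from h import *
shot(17);st()
E
python3 rim.py 17;python3 bar.py 17 643.1 146.4
```

```text
t 17.05 p [617.9 158.3 246.1] yawy 51.6 zax [ 0.023 -0.006 -1.   ] F [-1.4  1.2  3.5] w 0.074 q [ 0.26  0.47  0.03  1.11 -0.01  0.93]
17 [642.88 146.29] 65.28411426383491 z75 [76.12 78.7  80.87] slope [ 0.    0.01 76.09] 357
166 bar normal yaw 50.721695 offset along n 0.241372191568352 z 187.60763590254572 slope 0.012009383 span [-63.9  65.1] t [ 0.8 -0.6]
```

carry_out(steps=[[[-1,0,0,3,0],[-1,0,0,6,0],[-1,0,0,10,0],[-1,0,0,16,0],[-1,0,0,22,0],[-1,0,0,28,0],[-1,0,0,30,0],[-1,0,0,30,0]]])

```text
time: 17.72
position: [618.5, 158.4, 277.4]
ee_rot: [1.025, 2.943, 0.005]
wrist_force: [0.3, 0.1, -5.6]
width: 0.075
```

```bash
python3 - <<'E'
from h import *
shot(18);st()
im,d=load('scene',18)
cv2.imwrite('pics/z18.png',cv2.resize(im[170:310,210:330,::-1],None,fx=4.2,fy=4.2,interpolation=cv2.INTER_CUBIC))
E
```

```text
t 17.82 p [617.9 158.3 276.3] yawy 51.6 zax [ 0.023 -0.006 -1.   ] F [ 0.6 -0.1 -6.2] w 0.08 q [ 0.26  0.45  0.08  1.18 -0.01  0.93]
```

View pics/z18.png

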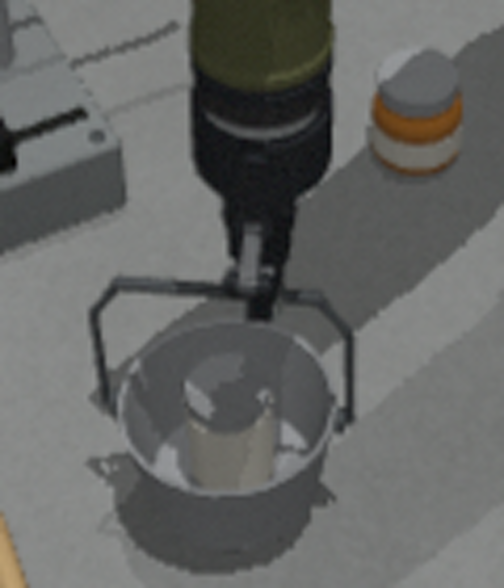

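carry_out(steps=[[[-1,0,0,8,0],[-1,0,0,20,0],[-1,-2,-3,32,0],[-1,-5,-8,44,0],[-1,-9,-15,56,0],[-1,-15,-25,66,0],[-1,-22,-36,72,0],[-1,-29,-48,74,0]]])

```text
time: 18.48
position: [588.5, 109.2, 351.9]
ee_rot: [1.025, 2.942, 0.005]
wrist_force: [0.3, -0.2, -5.6]
width: 0.078
```

carry_out(steps=[[[-1,-9,-14,0,-2],[-1,-18,-28,0,-5],[-1,-27,-43,0,-8],[-1,-36,-58,0,-12],[-1,-45,-73,0,-16],[-1,-54,-88,0,-20],[-1,-63,-103,0,-24],[-1,-72,-117,0,-28]]])

```text
time: 19.15
position: [514.5, -9.6, 351.6]
ee_rot: [1.713, 2.604, -0.007]
wrist_force: [0.1, 0.4, -5.2]
width: 0.079
```

```bash
python3 - <<'E'
from h import *
shot(19);st()
E
```

```text
t 19.25 p [513.6 -10.7 351.8] yawy 23.4 zax [ 0.017 -0.019 -1.   ] F [-1.  -1.4 -5. ] w 0.076 q [-0.01  0.21 -0.08  1.26 -0.02  1.15]
```

View pics/scene19.png

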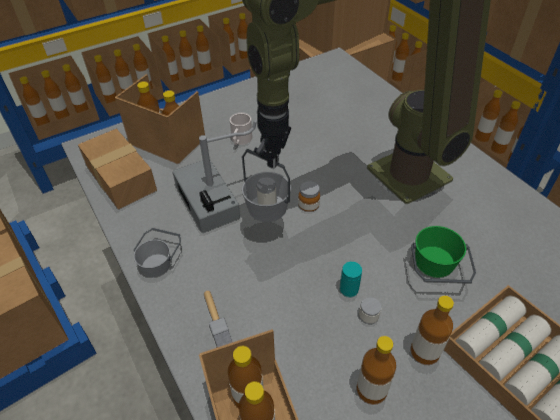

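carry_out(steps=[[[-1,-12,-10,0,-4],[-1,-26,-22,0,-8],[-1,-40,-35,0,-12],[-1,-55,-49,0,-16],[-1,-70,-63,0,-20],[-1,-85,-78,0,-24],[-1,-97,-94,0,-27],[-1,-106,-110,0,-27]]])

```text
time: 19.92
position: [405.8, -120.9, 351.7]
ee_rot: [2.276, 2.134, -0.019]
wrist_force: [-0.4, -0.9, -4.7]
width: 0.078
```

```bash
python3 - <<'E'
from h import *
st()
E
```

```text
t 19.92 p [ 405.8 -120.9  351.7] yawy -3.7 zax [ 0.006 -0.024 -1.   ] F [-0.4 -0.9 -4.7] w 0.078 q [-0.28  0.06 -0.26  1.24 -0.02  1.36]
```

carry_out(steps=[[[-1,-3,-12,0,0],[-1,-5,-25,0,0],[-1,-7,-38,0,0],[-1,-9,-51,0,0],[-1,-10,-63,0,0],[-1,-10,-74,0,0],[-1,-10,-82,0,0],[-1,-10,-85,0,0]]])

```text
time: 20.58
position: [395.8, -207.0, 351.6]
ee_rot: [2.276, 2.133, -0.019]
wrist_force: [0.9, -0.3, -4.8]
width: 0.078
```

```bash
python3 - <<'E'
from h import *
shot(20);st()
im,d=load('scene',20)
cv2.imwrite('pics/z20.png',cv2.resize(im[80:230,170:330,::-1],None,fx=4,fy=4,interpolation=cv2.INTER_CUBIC))
im,d=load('top',20)
cv2.imwrite('pics/z20t.png',cv2.resize(im[140:300,310:470,::-1],None,fx=3.5,fy=3.5,interpolation=cv2.INTER_CUBIC))
E
```

```text
t 20.68 p [ 395.8 -206.2  351.5] yawy -3.7 zax [ 0.006 -0.024 -1.   ] F [ 0.3 -0.1 -5.6] w 0.078 q [-0.47  0.1  -0.22  1.24 -0.02  1.17]
```

View pics/z20.png

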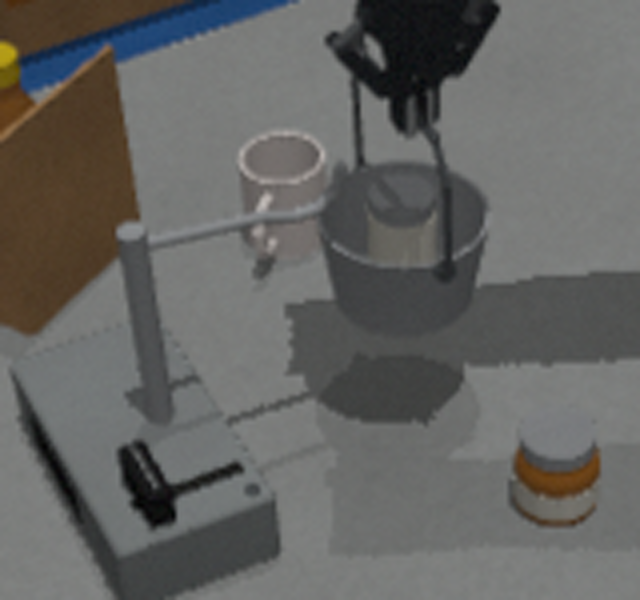

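View pics/z20t.png

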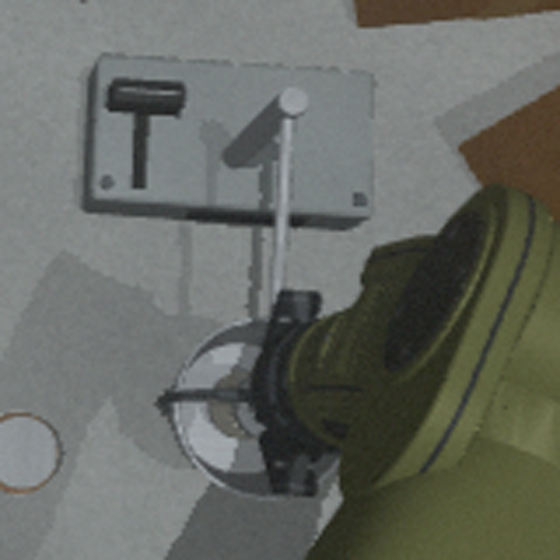

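```bash
python3 - <<'E'
from h import *
np.set_printoptions(precision=1,suppress=True)
for n,b,c0 in(("scene",(245,295,115,165),(398,-230)),("top",(350,400,225,285),(395,-235))):
    w=cloud(n,load(n,20)[1])[b[2]:b[3],b[0]:b[1]].reshape(-1,3);w=w[np.isfinite(w[:,2])]
    c=np.array(c0,float)
    for it in range(10):
        r=np.hypot(*(w[:,:2]-c).T);k=w[(w[:,2]>170)&(w[:,2]<200)&(r>58)&(r<74)];x,y,rr=circ(k);c=np.array([x,y])
    s=np.linalg.lstsq(np.c_[k[:,:2]-c,np.ones(len(k))],k[:,2],rcond=None)[0]
    print(n,c,rr,len(k),np.percentile(k[:,2],[50,80,95]),s)
w=cloud("top",load("top",20)[1])[250:262,350:385].reshape(-1,3);k=w[(w[:,2]>240)&(w[:,2]<310)];print(k)
E
```

```text
scene [ 396.8 -229.4] 65.24088193325476 316 [178.5 182.8 186. ] [  0.    0.  178.4]
top [ 393.9 -231.2] 63.77023402071923 176 [183.5 187.  189.2] [  0.    0.  181.7]
[[ 403.9 -198.9  285.2]
 [ 402.4 -158.4  263.9]
 [ 402.3 -160.3  266.4]
 [ 402.1 -162.1  269.5]
 [ 401.9 -163.7  273.2]
 [ 401.9 -165.7  275.1]
 [ 401.6 -166.9  280.6]
 [ 401.6 -169.2  280.9]
 [ 401.6 -171.4  281.4]
 [ 401.2 -172.2  288.6]
 [ 401.  -173.9  291.5]
 [ 400.8 -175.3  295.7]
 [ 400.9 -177.8  294.9]
 [ 400.8 -179.7  296.8]
 [ 400.7 -181.9  297.5]
 [ 400.8 -184.5  296.3]
 [ 401.  -187.4  293.6]
 [ 400.7 -188.6  298.6]
 [ 401.  -191.7  295.2]
 [ 400.9 -193.8  296.3]
 [ 401.  -196.5  294.5]
 [ 400.7 -156.2  250.2]
 [ 400.1 -156.2  262.7]
 [ 399.9 -157.9  265.9]
 [ 399.9 -160.2  266.4]
 [ 399.6 -161.4  272.5]
 [ 399.4 -163.1  275.8]
 [ 399.3 -164.7  279.5]
 [ 399.2 -166.6  281.4]
 [ 399.1 -168.5  283.7]
 [ 398.8 -169.9  288.2]
 [ 398.8 -171.9  289.7]
 [ 398.5 -173.1  295. ]
 [ 398.4 -175.   296.8]
 [ 398.4 -177.4  296.6]
 [ 398.6 -180.4  293.5]
 [ 398.4 -181.7  297.9]
 [ 398.6 -184.7  295. ]
 [ 398.7 -187.3  293.7
[... 334 characters left out ...]
.5]
 [ 396.7 -173.   284.5]
 [ 396.4 -173.8  291.4]
 [ 396.2 -175.2  295.5]
 [ 396.2 -177.7  294.7]
 [ 396.1 -181.5  298.3]
 [ 396.1 -183.7  298.9]
 [ 396.1 -186.1  298.4]
 [ 396.2 -188.6  297.8]
 [ 396.2 -190.9  297.9]
 [ 396.2 -193.4  297.2]
 [ 396.3 -196.   296.2]
 [ 394.1 -178.2  292.1]
 [ 394.  -180.1  294. ]
 [ 394.  -182.7  293. ]
 [ 394.  -184.8  294.1]
 [ 394.  -187.1  294.1]
 [ 394.1 -189.6  293.4]
 [ 393.9 -191.1  296.8]
 [ 394.  -193.5  296.3]
 [ 394.  -196.1  295.4]
 [ 392.1 -198.1  286.8]
 [ 389.8 -198.   286.9]
 [ 389.3 -197.5  298.2]
 [ 387.4 -197.4  288.9]
 [ 387.3 -199.3  290.8]
 [ 385.1 -202.   288.7]
 [ 382.7 -201.3  291.3]
 [ 380.3 -200.6  293.8]
 [ 380.1 -201.3  300.2]]
```

carry_out(steps=[[[-1,0,-0.5,-4,0],[-1,1,-1,-10,0],[-1,4,-1.5,-16,0],[-1,10,-2,-20,0],[-1,18,-2.5,-21,0],[-1,28,-2.5,-21,0],[-1,38,-2.5,-21,0],[-1,46,-2.5,-21,0]]])

```text
time: 21.35
position: [443.8, -208.8, 330.7]
ee_rot: [2.275, 2.134, -0.017]
wrist_force: [0.6, -0.3, -5.8]
width: 0.076
```

```bash
python3 - <<'E'
from h import *
shot(21);st()
im,d=load('scene',21)
cv2.imwrite('pics/z21.png',cv2.resize(im[80:230,170:330,::-1],None,fx=4,fy=4,interpolation=cv2.INTER_CUBIC))
E
```

```text
t 21.45 p [ 444.1 -208.9  330.7] yawy -3.6 zax [ 0.008 -0.024 -1.   ] F [ 0.8  0.3 -6. ] w 0.079 q [-0.43  0.18 -0.17  1.2  -0.02  1.2 ]
```

View pics/z21.png

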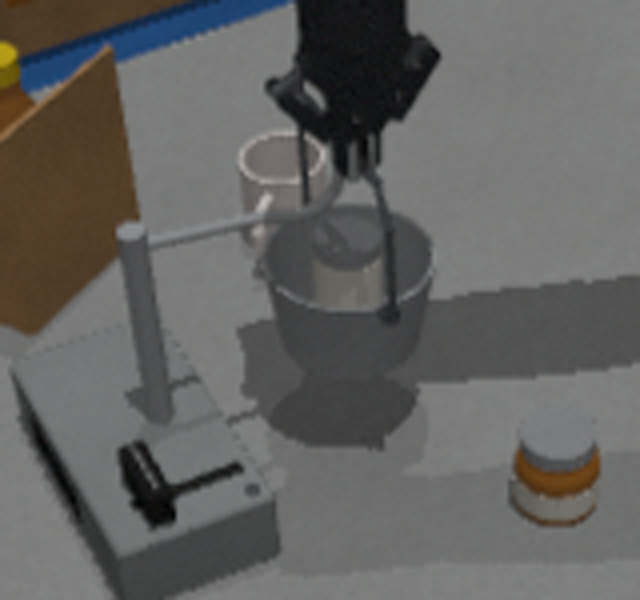

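carry_out(steps=[[[-1,5,0,0,0],[-1,11,0,0,0],[-1,17,0,0,0],[-1,23,-0.5,0,0],[-1,28,-0.5,0,0],[-1,31,-1,0,0],[-1,32,-1,0,0],[-1,32,-1,0,0]]])

```text
time: 22.12
position: [476.3, -209.9, 330.6]
ee_rot: [2.274, 2.134, -0.017]
wrist_force: [0.4, -1.0, -4.9]
width: 0.078
```

```bash
python3 - <<'E'
from h import *
shot(22);st()
im,d=load('scene',22)
cv2.imwrite('pics/z22.png',cv2.resize(im[100:190,210:300,::-1],None,fx=6.5,fy=6.5,interpolation=cv2.INTER_CUBIC))
im,d=load('top',22)
cv2.imwrite('pics/z22t.png',cv2.resize(im[140:300,310:470,::-1],None,fx=3.5,fy=3.5,interpolation=cv2.INTER_CUBIC))
E
```

```text
t 22.22 p [ 475.9 -209.8  330.6] yawy -3.6 zax [ 0.008 -0.024 -1.   ] F [-0.5 -0.7 -4.9] w 0.075 q [-0.41  0.23 -0.11  1.22 -0.02  1.23]
```

View pics/z22.png

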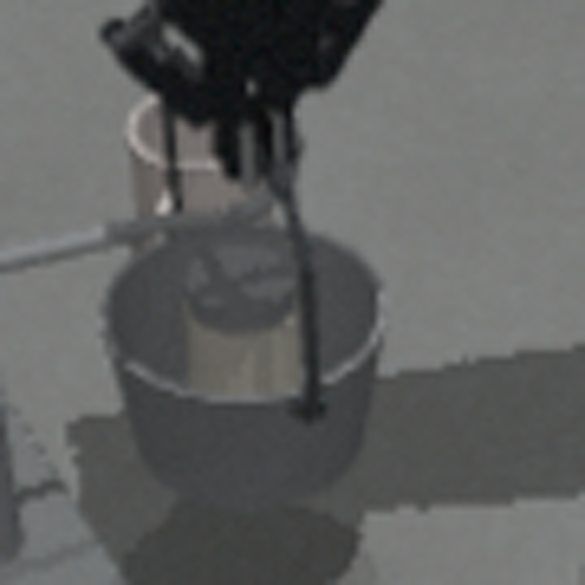

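View pics/z22t.png

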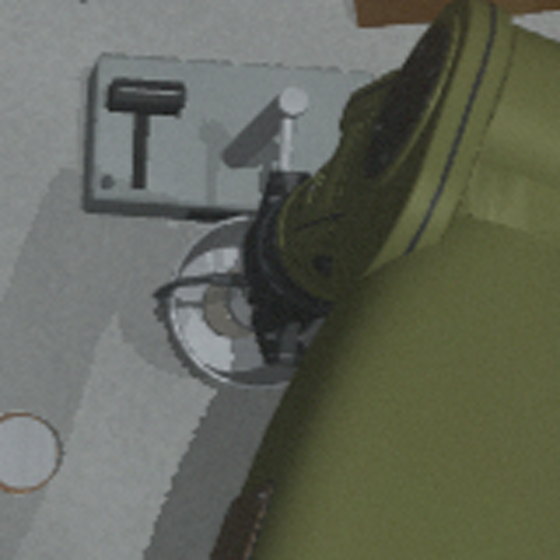

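carry_out(steps=[[[-1,0,0,-5,0],[-1,0,0,-11,0],[-1,0,0,-17,0],[-1,0,0,-23,0],[-1,0,0,-29,0],[-1,0,0,-34,0],[-1,0,0,-37,0],[-1,0,0,-37,0]]])

```text
time: 22.88
position: [475.4, -209.6, 292.6]
ee_rot: [2.275, 2.135, -0.018]
wrist_force: [-0.6, -0.5, -4.8]
width: 0.075
```

carry_out(steps=[[[-1,0,0,-1,0],[-1,0,0,-2,0],[-1,0,0,-3,0],[-1,0,0,-3,0]]])

```text
time: 23.22
position: [475.4, -209.6, 289.6]
ee_rot: [2.275, 2.135, -0.018]
wrist_force: [-0.3, 0.0, -4.7]
width: 0.078
```

```bash
python3 - <<'E'
from h import *
shot(23);st()
im,d=load('scene',23)
cv2.imwrite('pics/z23.png',cv2.resize(im[100:190,210:300,::-1],None,fx=6.5,fy=6.5,interpolation=cv2.INTER_CUBIC))
E
```

```text
t 23.32 p [ 475.5 -209.7  289.7] yawy -3.6 zax [ 0.006 -0.023 -1.   ] F [-0.1  0.7 -5.7] w 0.078 q [-0.41  0.25 -0.19  1.12 -0.02  1.23]
```

View pics/z23.png

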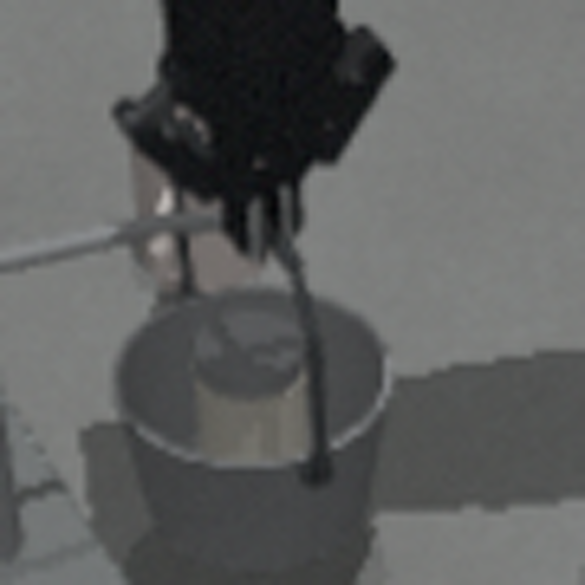

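carry_out(steps=[[[-1,0,0,-1,0],[-1,0,0,-2,0],[-1,0,0,-3,0],[-1,0,0,-3,0]]])

```text
time: 23.65
position: [475.7, -209.7, 287.2]
ee_rot: [2.275, 2.135, -0.017]
wrist_force: [0.3, 1.4, -0.8]
width: 0.079
```

carry_out(steps=[[[-1,0,0,-1,0],[-1,0,0,-2,0],[-1,0,0,-2,0]]])

```text
time: 23.9
position: [475.8, -209.6, 286.4]
ee_rot: [2.274, 2.134, -0.016]
wrist_force: [-3.1, 2.9, 5.4]
width: 0.077
```

carry_out(steps=[[[-1,0,0,0.5,0],[-1,0,0,1,0],[-0.9,0,0,1,0],[-0.8,0,0,1,0],[-0.6,0,0,1,0],[-0.45,0,0,1,0],[-0.45,0,0,1,0],[-0.45,0,0,1,0]]])

```text
time: 24.57
position: [476.1, -209.8, 287.6]
ee_rot: [2.273, 2.133, -0.016]
wrist_force: [-0.4, 0.2, 0.5]
width: 0.275
```

```bash
python3 - <<'E'
from h import *
shot(24);st()
im,d=load('scene',24)
cv2.imwrite('pics/z24.png',cv2.resize(im[100:200,210:300,::-1],None,fx=6,fy=6,interpolation=cv2.INTER_CUBIC))
E
```

```text
t 24.67 p [ 476.  -209.7  287.5] yawy -3.6 zax [ 0.009 -0.025 -1.   ] F [0.4 0.9 0.3] w 0.273 q [-0.41  0.25 -0.2   1.11 -0.02  1.23]
```

View pics/z24.png

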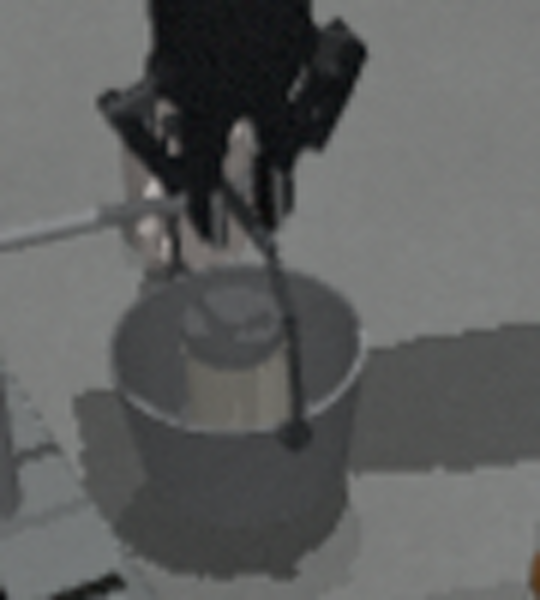

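carry_out(steps=[[[-0.45,0,0,4,0],[-0.45,0,0,10,0],[-0.45,0,0,18,0],[-0.45,0,0,28,0],[-0.45,0,0,42,0],[-0.45,0,0,60,0],[-0.45,0,0,80,0],[-0.45,0,0,100,0]]])

```text
time: 25.33
position: [475.9, -209.7, 389.5]
ee_rot: [2.273, 2.133, -0.016]
wrist_force: [1.2, -0.2, 0.5]
width: 0.277
```

carry_out(steps=[[[-0.45,-20,40,30,0],[-0.45,-40,80,40,0],[-0.45,-60,120,40,0],[-0.45,-80,160,40,0],[-0.45,-90,200,40,0],[-0.45,-100,240,40,0],[-0.45,-100,260,40,0],[-0.45,-100,260,40,0]]])

```text
time: 26.0
position: [374.3, 56.0, 431.0]
ee_rot: [2.263, 2.146, -0.009]
wrist_force: [0.9, -0.3, 0.9]
width: 0.271
```

```bash
python3 - <<'E'
from h import *
shot(25);st()
for n,b in(("scene",(80,230,150,310)),("top",(130,260,310,470))):
    im,d=load(n,25);cv2.imwrite(f'pics/z25{n}.png',cv2.resize(im[b[0]:b[1],b[2]:b[3],::-1],None,fx=4,fy=4,interpolation=cv2.INTER_CUBIC))
E
```

```text
t 26.1 p [375.6  51.7 430.6] yawy -3.3 zax [ 0.012 -0.025 -1.   ] F [-0.4 -0.  -0.3] w 0.276 q [ 0.15 -0.02 -0.14  1.44 -0.03  1.78]
```

View pics/z25scene.png

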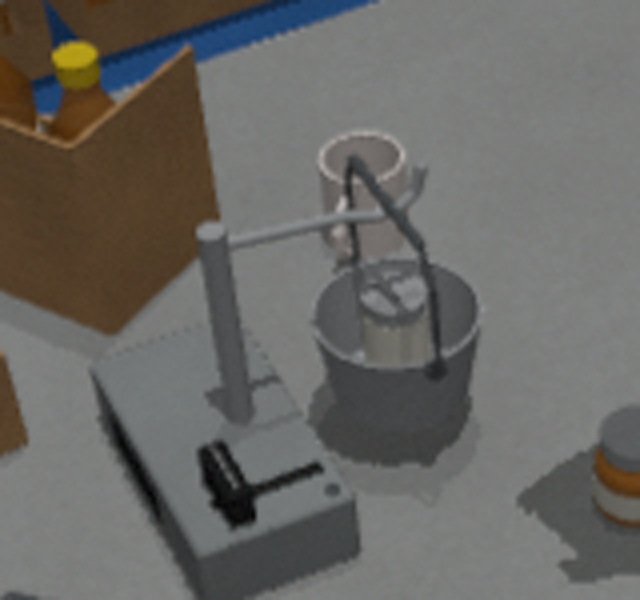

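View pics/z25top.png

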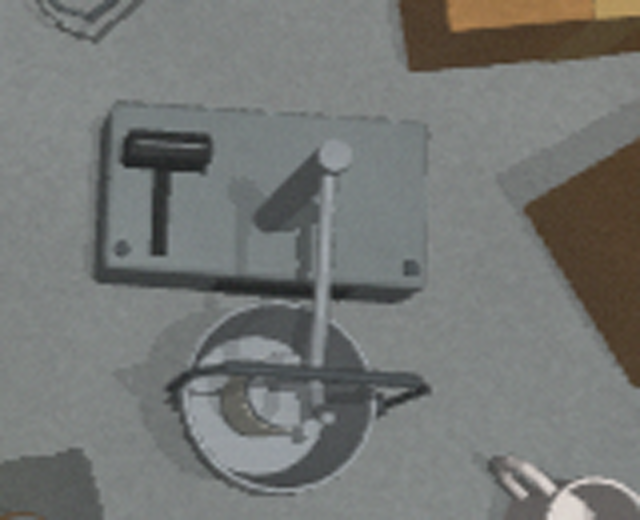

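It hangs on the hook. Next I'll let it settle and check the sway.

carry_out(steps=[[[-0.45,0,0,0,0],[-0.45,0,0,0,0],[-0.45,0,0,0,0],[-0.45,0,0,0,0],[-0.45,0,0,0,0],[-0.45,0,0,0,0],[-0.45,0,0,0,0],[-0.45,0,0,0,0]]])

```text
time: 26.77
position: [375.7, 51.5, 430.6]
ee_rot: [2.267, 2.137, -0.014]
wrist_force: [0.5, 0.1, -0.3]
width: 0.276
```

carry_out(steps=[[[-0.45,0,0,0,0],[-0.45,0,0,0,0],[-0.45,0,0,0,0],[-0.45,0,0,0,0],[-0.45,0,0,0,0],[-0.45,0,0,0,0],[-0.45,0,0,0,0],[-0.45,0,0,0,0]]])

```text
time: 27.43
position: [375.7, 51.5, 430.6]
ee_rot: [2.267, 2.137, -0.014]
wrist_force: [0.1, 0.1, 0.5]
width: 0.27
```

```bash
python3 - <<'E'
from h import *
np.set_printoptions(precision=2,suppress=True)
def rim(tag):
  w=cloud("top",load("top",tag)[1])[200:260,345:410].reshape(-1,3);w=w[np.isfinite(w[:,2])]
  c=np.array([475.,-225.])
  for it in range(10):
    r=np.hypot(*(w[:,:2]-c).T);k=w[(w[:,2]>100)&(w[:,2]<145)&(r>57)&(r<74)];x,y,rr=circ(k);c=np.array([x,y])
  s=np.linalg.lstsq(np.c_[k[:,:2]-c,np.ones(len(k))],k[:,2],rcond=None)[0]
  print(tag,c,rr,len(k),s,env.get_state()["time"])
rim(25)
for i in range(26,32): shot(i);rim(i)
im,d=load('scene',31);cv2.imwrite('pics/z31.png',cv2.resize(im[80:230,150:310,::-1],None,fx=4,fy=4,interpolation=cv2.INTER_CUBIC))
E
```

```text
25 [ 473.26 -236.61] 64.43959441124986 402 [ -0.01   0.04 116.35] 27.4333
26 [ 473.16 -236.44] 64.43032455848747 404 [ -0.01   0.04 116.44] 27.5333
27 [ 473.13 -236.69] 64.44953131690845 400 [ -0.01   0.04 116.34] 27.6333
28 [ 473.15 -236.7 ] 64.41559001581852 405 [ -0.01   0.03 116.59] 27.7333
29 [ 473.19 -236.71] 64.41577785617275 408 [ -0.     0.04 116.09] 27.8333
30 [ 473.23 -236.68] 64.43186609726926 405 [ -0.01   0.03 116.55] 27.9333
31 [ 473.26 -236.49] 64.4378675099862 404 [ -0.01   0.05 116.22] 28.0333
```

View pics/scene31.png

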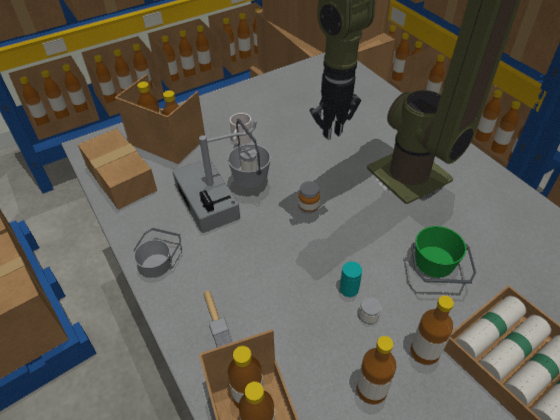

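View pics/z31.png

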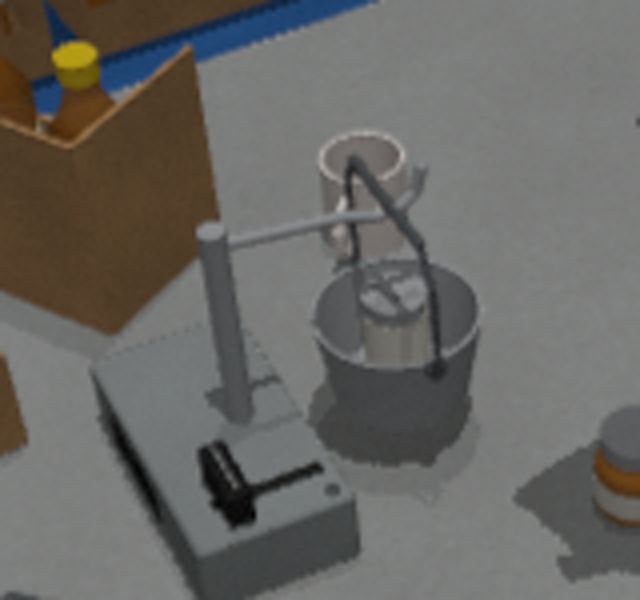

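```bash
python3 - <<'E'
from h import *
np.set_printoptions(precision=1,suppress=True)
ex=np.array([np.cos(np.radians(-4.3)),np.sin(np.radians(-4.3))])
for n,b in(("top",(150,205,330,420)),("scene",(140,235,170,245))):
  w=cloud(n,load(n,31)[1])[b[0]:b[1],b[2]:b[3]].reshape(-1,3);w=w[np.isfinite(w[:,2])]
  o=0 if n=="top" else -2.5
  con=w[abs(w[:,2]-70-o)<5];lk=w[(abs(w[:,2]-106-o)<5)&(w[:,1]>-215)&(w[:,1]<-110)]
  yy=con[:,1];s=con[:,:2]@ex
  m=(yy>-215)&(yy<-130)
  l=lk[:,:2]@ex
  print(n,"console",np.percentile(s[m],[1,99]),"lock",np.percentile(l,[2,50,98]),len(lk),"lock centre rel origin",(np.percentile(l,2)+np.percentile(l,98))/2-(np.percentile(s[m],1)+45),(np.percentile(l,2)+np.percentile(l,98))/2-(np.percentile(s[m],99)-85))
E
```

```text
top console [583.3 708.5] lock [657.4 667.7 678.7] 151 lock centre rel origin 39.68531981314209 44.47745179819833
scene console [538.5 712.9] lock [535.4 669.3 680.9] 132 lock centre rel origin 24.643707101182713 -19.729271074627263
```

Measured against the console edges, the lock centre is 42 mm on the +x side, which is the end stop. The pail is still, so I'm handing in.

```bash
python3 -c "
from plant import env
print(env.finish_job())"
```

```text
the job is handed in; nothing more can be done
None
```

The hook scale is released and the pail, with the tall can upright inside, hangs free on the hook. I handed the job in at about 28 s; no verdict was reported.

**What I did:**
1. I pushed the transport lock until it stalled at about 18 N.
2. I stood the tall can in the large steel pail.
3. I swung the bail upright with the pail standing on the bench.
4. I lifted the pail by the bail, passed the bar over the hook's tip, lowered it onto the seat, let go and withdrew.

**What the last checks showed:**
- **Lock:** its centre is about 42 mm on the scale's +x side, measured from the console's edges (39.7 and 44.5 mm, averaged), which is the end stop. The scene camera's version of this measurement was unusable. An estimate from the column alone gave 38 mm; I trusted the stall force and the console edges instead.
- **Pail:** over 0.6 s of pictures its position varied by less than 0.3 mm. It leans about 2° and hangs clear of the console with the can inside.
- **Other goods:** they look unmoved in the pictures, and the gripper is touching nothing.

**What went wrong on the way:**
- **Bail swing:** in the first half, the tight grip dragged the pail about 20 mm along the bench. It also raised the rim about 2 mm with a slight tilt for a moment. I set the pail down flat, opened the jaws and finished the swing by pushing the bar loosely, and the pail did not move after that.
- **Cameras:** the two views disagreed by about 3 to 6 mm. I worked between them, checking against the gripper's known position.

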